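# Unmask the instrument housings and close them with their own covers

## Task

Some or all of the three open blue housings still wear their orange masking ring: take each ring off by its tab, turn the ring tree until an empty hook faces the open front of its hood, and hang the ring there, one ring to a hook. Close all three housings with their own covers, the ones with the same colour of paint dab whose notches match the lugs, each let down fully home with the lugs in the notches. Leave the unmarked cover, the finished unit and the screwdriver where they are, and do not tip a housing.

Things in the scene. Friction and masses are not known exactly. Their poses are not given: they have to be found in the camera images.
- housing_a: Open blue cast housing, yellow paint dab on the mouth at its +x; loose, 0.9 kg; origin: centre of underside, z up. Mouth 86 mm across, bore 52 mm filled by a black terminal block; flat metal mouth face at z 62 mm. Two lugs stand 8 mm above it (radii 36-42 mm, 10 mm wide) at 90 deg either side of +x. Conduit entries (36 mm thick, axis at z 25) reach 54 mm out along +y and -y.
- housing_b: Open blue cast housing, white paint dab on the mouth at its +x; loose, 0.9 kg; origin: centre of underside, z up. Mouth 86 mm across, bore 52 mm filled by a black terminal block; flat metal mouth face at z 62 mm. Two lugs stand 8 mm above it (radii 36-42 mm, 10 mm wide) at 60 deg either side of +x. Conduit entries (36 mm thick, axis at z 25) reach 54 mm out along +y and -y.
- housing_c: Open blue cast housing, red paint dab on the mouth at its +x; loose, 0.9 kg; origin: centre of underside, z up. Mouth 86 mm across, bore 52 mm filled by a black terminal block; flat metal mouth face at z 62 mm. Two lugs stand 8 mm above it (radii 36-42 mm, 10 mm wide) at 37.5 deg either side of +x. Conduit entries (36 mm thick, axis at z 25) reach 54 mm out along +y and -y.
- cover_a: Dark blue cover, yellow dab at its +x; fits housing_a only. 84 mm across, 10 thick, 0.18 kg; two rim notches 14 mm wide, 8 deep, at 90 deg either side of +x. Grip rib on top along its x: 50 long, 12 wide, z 10 to 32 mm. Origin: centre of flat underside, z up. Lies rib up. Seated: 62 mm above the housing's origin, +x along its +x, lugs in notches; otherwise rides 8 mm high.
- cover_b: Dark blue cover, white dab at its +x; fits housing_b only. 84 mm across, 10 thick, 0.18 kg; two rim notches 14 mm wide, 8 deep, at 60 deg either side of +x. Grip rib on top along its x: 50 long, 12 wide, z 10 to 32 mm. Origin: centre of flat underside, z up. Lies rib up. Seated: 62 mm above the housing's origin, +x along its +x, lugs in notches; otherwise rides 8 mm high.
- cover_c: Dark blue cover, red dab at its +x; fits housing_c only. 84 mm across, 10 thick, 0.18 kg; two rim notches 14 mm wide, 8 deep, at 37.5 deg either side of +x. Grip rib on top along its x: 50 long, 12 wide, z 10 to 32 mm. Origin: centre of flat underside, z up. Lies rib up. Seated: 62 mm above the housing's origin, +x along its +x, lugs in notches; otherwise rides 8 mm high.
- ring_a: Orange plastic masking ring (may be absent), at first on the mouth face of housing_a, inside its lugs: outer dia. 68, inner 52, 12 mm high, 40 g. Upright tab on the rim at its own -x: centred 30 mm from the axis, 8 thick radially, 22 wide, z 12 to 34 mm. Origin: centre of underside, z up. Let go over a prong it drops on the bar and swings down.
- ring_b: Orange plastic masking ring (may be absent), at first on the mouth face of housing_b, inside its lugs: outer dia. 68, inner 52, 12 mm high, 40 g. Upright tab on the rim at its own -x: centred 30 mm from the axis, 8 thick radially, 22 wide, z 12 to 34 mm. Origin: centre of underside, z up. Let go over a prong it drops on the bar and swings down.
- ring_c: Orange plastic masking ring (may be absent), at first on the mouth face of housing_c, inside its lugs: outer dia. 68, inner 52, 12 mm high, 40 g. Upright tab on the rim at its own -x: centred 30 mm from the axis, 8 thick radially, 22 wide, z 12 to 34 mm. Origin: centre of underside, z up. Let go over a prong it drops on the bar and swings down.
- tree_base: Fixed foot (170 mm round) of the ring tree, with a clear hood over its rear. Origin: on the tree's axis at bench level; own -x is the open front, facing the robot; z up. Hood sides at y = -137 and +137 mm, back at x = +139, roof at z 225 to 229; sides and roof begin at x = -20 mm.
- tree (a joint): Angle of the tree, rad, counter-clockwise from above, endless; stays where left (friction 0.07 N m, 1 N at a hook). At 0, hook0 and hook1 stand 36 degrees either side of the front, the others follow every 72 degrees.
- hook0: Hook 0 of five, numbered counter-clockwise from above every 72 deg, TAKEN: an orange ring already hangs on it. 8 mm round bar running 95 mm out from the tree's axis at 150 mm height (hub radius 28 mm), then a prong straight up to 199 mm. Origin: the elbow under the prong, on the bar's centre line; x outward from the axis, z up.
- hook1: Hook 1 of five, numbered counter-clockwise from above every 72 deg, TAKEN: an orange ring already hangs on it. 8 mm round bar running 95 mm out from the tree's axis at 150 mm height (hub radius 28 mm), then a prong straight up to 199 mm. Origin: the elbow under the prong, on the bar's centre line; x outward from the axis, z up.
- hook2: Hook 2 of five, numbered counter-clockwise from above every 72 deg, empty at the start. 8 mm round bar running 95 mm out from the tree's axis at 150 mm height (hub radius 28 mm), then a prong straight up to 199 mm. Origin: the elbow under the prong, on the bar's centre line; x outward from the axis, z up.
- hook3: Hook 3 of five, numbered counter-clockwise from above every 72 deg, empty at the start. 8 mm round bar running 95 mm out from the tree's axis at 150 mm height (hub radius 28 mm), then a prong straight up to 199 mm. Origin: the elbow under the prong, on the bar's centre line; x outward from the axis, z up.
- hook4: Hook 4 of five, numbered counter-clockwise from above every 72 deg, empty at the start. 8 mm round bar running 95 mm out from the tree's axis at 150 mm height (hub radius 28 mm), then a prong straight up to 199 mm. Origin: the elbow under the prong, on the bar's centre line; x outward from the axis, z up.
- spare_cover: A fourth dark blue cover without a paint dab, notches 150 degrees apart; it belongs to none of these housings. Leave it. Origin: centre of its underside.
- finished_unit: A closed blue housing, finished, 94 mm high, bystander. Origin: centre of its underside.
- screwdriver: Red-handled screwdriver, 200 mm long, lying on the bench, bystander. Origin: middle of its length, on the bench.
Mind the look-alikes: they are no part of the job. Leave any pink look-alike of the housing_b alone.

How it is judged:
By the outcome, as a careful person would: the job done as asked, in the order asked, and still so for the second after the job is handed in, with the robot touching nothing.
Of ring_a, ring_b, ring_c only 2 to 3 are there at a start; the rules pass over those that are not, and their reading is None.
At some moment in a run one of cover_a, cover_b, cover_c may be knocked a few centimetres aside while the robot is not near it.
Once in a run the grip may slacken for a moment while it holds something.
It also fails if it takes over 210 s, if anything falls off the work surface, if the arm or the gripper's body presses on something with over 40 N, if the wrist force passes 120 N, or if a joint passes its speed limit or range.

## Robot

A 6-joint arm with a two-finger parallel gripper is mounted at the origin on the work surface. World frame = base frame: x ahead of the robot, y to its left, z up, the work surface at z = 0. Lengths are in mm, angles in rad, forces in N, time in s.
With the tool pointing down it reaches from about 425 to 1125 mm from the base axis. Payload 14.9 kg.
Tool frame: the origin (TCP) lies midway between the tips of the shut fingers; the grasp point (between the pads) lies 19 mm behind it (bot.grip_point_offset is the distance from the TCP to the grasp point, in mm); z points along the fingers, y is the direction in which the jaws open and shut (so a half turn about z gives the same grasp; the last joint's range is limited). The gripper opens to 91 mm and grips with 3 to 60 N. Pads are 32 mm wide; open, the fingers measure 118 mm over their backs; the gripper's body (76 mm by 178 mm) begins 60 mm behind the grasp point.
Start: joints at [1.267, 0.379, 1.734, -0, 1.028, -0.033], TCP at [187.258, 674.501, 185.132] pointing down, gripper open.
Joint ranges: [-2.77, 2.77], [-0.74, 2.19], [0, 2.66], [-1.06, 4.2], [0.31, 2.87], [-3.08, 3.08]. Speed limits (rad/s): [1.89, 1.89, 2.39, 3.14, 3.14, 3.14].

## Interface

Orientations are given as a 3x3 rotation matrix whose columns are the frame's x, y, z axes.
In Python, from bench import bot, hand, ik, eyes, close_job, read_t, read_joints, read_qvel, read_joint_torque, read_ee_pos, read_orientation, read_wrist_force, read_moment, read_width gives the robot as it stands. Calls block until the motion is done:
- bot.move_pose(position, orientation): joint-space move of the TCP to a pose.
- bot.move_linear(position, speed=150, attitude=None, force_limit=None): straight line of the TCP; attitude=None keeps the orientation; speed is the mean speed in mm/s. With force_limit (N) it stops when the force on the tool has changed by that much, and returns True; else False.
- bot.movej(angles): joint-space move.
- hand.command_gripper(opening, force=None): finger opening in mm; force is the grip in N (None keeps the last); returns when the fingers have stopped.
- bot.dwell(seconds).
- ik(position, orientation): joint angles nearest the present ones, or None.
- eyes.snapshot(name): name is "scene" or "top" or "wrist"; returns a dict with "image" (400x640x3 uint8, blue, green, red), "vertical_fov" (degrees; the focal length in pixels is half the picture's height over the tangent of half this angle, whatever the lens; pixels are square), "cx", "cy" (the principal point, pixels), "k1" (the pictures are not rectified: a ray, as slopes to the right and down, at radius r is drawn at 1 + k1 r^2 times it, then the intrinsics apply), "extrinsics" (4x4, takes a point from camera to world coordinates). Camera axes: x right, y up, looking along -z (the intrinsics and any distortion apply to the point x, -y, -z); pixel columns grow to the right and rows downward; lengths in mm; the calibration is good to about 2 mm. A picture is of the moment at which its call begins. There is no depth.
A pose or a line that the arm cannot do raises bot.IKError and nothing moves.
- close_job(): hands the job in, once; it reports no verdict.
Readings, each from a call of its own:
- read_t(): time.
- read_joints(): joint angles.
- read_qvel(): joint speeds.
- read_joint_torque(): joint torques, N m.
- read_ee_pos(): TCP position.
- read_orientation(): TCP orientation.
- read_wrist_force(): force on the tool from outside, world axes, zero at the start.
- read_moment(): the same for the moment, N m.
- read_width(): finger opening in mm.
Only numpy, scipy, OpenCV 4.12 (cv2) and the standard library are available. Lean on these libraries where they do the work, as an engineer would, in place of code of your own. Each camera call takes 0.05 s, during which the arm holds its last target.

## Working session

There is one attempt and no reset: what is moved stays moved. The work goes in short steps, each a Python script; the robot and the scene stay as the last script left them, time stands still between calls to the robot, and variables do not carry over. Pictures are saved under pics/ and viewed, and the job is handed in when it is done.

```bash
ls -la && mkdir -p pics
python3 - <<'E'
from bench import *
import cv2, numpy as np
print(read_t())
for n in ["scene","top","wrist"]:
    s=eyes.snapshot(n); cv2.imwrite(f"pics/{n}0.png",s["image"])
    print(n,s["vertical_fov"],s["cx"],s["cy"],s["k1"]); print(np.round(s["extrinsics"],3))
print(bot.grip_point_offset, read_width(), read_orientation())
E
```

```text
total 12
drwxr-xr-x  3 agent agent 4096 Dec  7 03:07 .
drwxr-xr-x 23 root  root  4096 Dec  7 03:07 ..
drwxr-xr-x  2 agent agent 4096 Dec  7 03:07 pics
0.0
scene 54.35856957531625 323.6821201173007 195.185007761657 -0.04382851893112165
[[ 7.48000e-01 -5.37000e-01  3.90000e-01  9.11375e+02]
 [ 6.63000e-01  6.19000e-01 -4.21000e-01 -4.61799e+02]
 [-1.60000e-02  5.74000e-01  8.19000e-01  9.45525e+02]
 [ 0.00000e+00  0.00000e+00  0.00000e+00  1.00000e+00]]
top 46.17707592501776 312.9698470829055 193.18206680690756 -0.0597718780087589
[[ 1.100000e-02  9.980000e-01 -6.600000e-02  4.147810e+02]
 [-1.000000e+00  1.100000e-02  1.000000e-02 -2.100000e+00]
 [ 1.000000e-02  6.600000e-02  9.980000e-01  1.623929e+03]
 [ 0.000000e+00  0.000000e+00  0.000000e+00  1.000000e+00]]
wrist 61.36354785836002 318.451775357087 197.8436959300071 0.0036417278249156674
[[ 2.68000e-01 -9.35000e-01 -2.32000e-01  1.20340e+02]
 [ 9.63000e-01  2.60000e-01  6.60000e-02  6.92953e+02]
 [-1.00000e-03 -2.41000e-01  9.71000e-01  3.84392e+02]
 [ 0.00000e+00  0.00000e+00  0.00000e+00  1.00000e+00]]
18.8 91.28630490751048 [[-9.63575022e-01  2.67438095e-01 -2.04634940e-04]
 [ 2.67438173e-01  9.63574725e-01 -7.56816599e-04]
 [-5.22053336e-06 -7.83976765e-04 -9.99999693e-01]]
```

View pics/scene0.png

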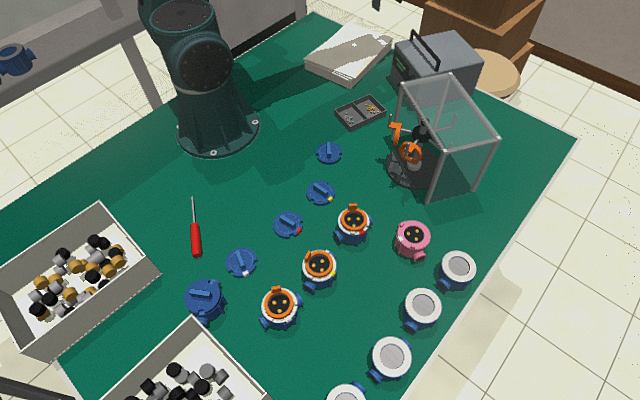

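View pics/top0.png

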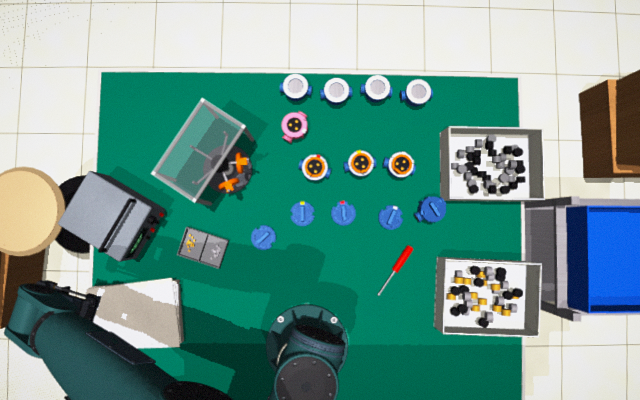

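View pics/wrist0.png

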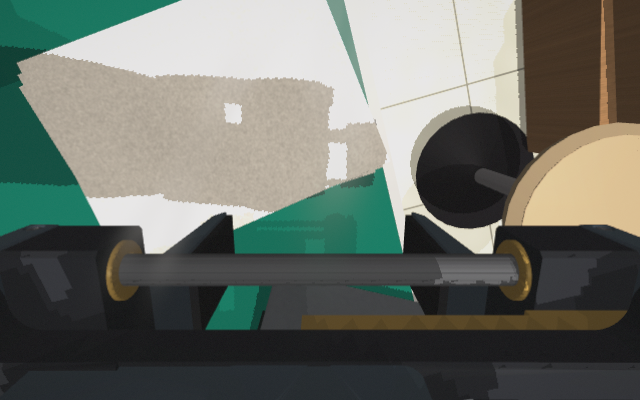

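```bash
cat > h.py <<'E'
from bench import *
import cv2, numpy as np
def K(s):
    f=200/np.tan(np.radians(s["vertical_fov"])/2)
    return f
def snap(n,save=None):
    s=eyes.snapshot(n)
    if save: cv2.imwrite(f"pics/{save}.png",s["image"])
    return s
def ray(s,u,v):
    f=K(s); x=(u-s["cx"])/f; y=(v-s["cy"])/f
    rd=np.hypot(x,y); r=rd
    for _ in range(20): r=rd/(1+s["k1"]*r*r)
    k=r/rd if rd>0 else 1
    d=np.array([x*k,-y*k,-1.0]); E=np.array(s["extrinsics"])
    return E[:3,3],E[:3,:3]@d
def onplane(s,u,v,z):
    o,d=ray(s,u,v); return o+d*(z-o[2])/d[2]
def proj(s,p):
    E=np.array(s["extrinsics"]); c=E[:3,:3].T@(np.array(p,float)-E[:3,3])
    x=c[0]/-c[2]; y=-c[1]/-c[2]; k=1+s["k1"]*(x*x+y*y); f=K(s)
    return np.array([s["cx"]+f*x*k, s["cy"]+f*y*k])
def down(yaw):
    # tool y axis at yaw in world, z down
    c,sn=np.cos(yaw),np.sin(yaw)
    y=np.array([c,sn,0]); z=np.array([0,0,-1.]); x=np.cross(y,z)
    return np.column_stack([x,y,z])
def crop(img,u0,v0,u1,v1,k,name):
    cv2.imwrite(f"pics/{name}.png",cv2.resize(img[v0:v1,u0:u1],None,fx=k,fy=k,interpolation=cv2.INTER_CUBIC))
E
python3 - <<'E'
import cv2
from h import crop
t=cv2.imread("pics/top0.png"); s=cv2.imread("pics/scene0.png")
crop(t,240,70,460,260,3.6,"t1"); crop(t,140,90,270,260,3.5,"t2")
crop(s,180,130,440,340,3,"s1"); crop(s,370,60,510,220,3.7,"s2")
E
```

```text
(no output)
```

View pics/t1.png

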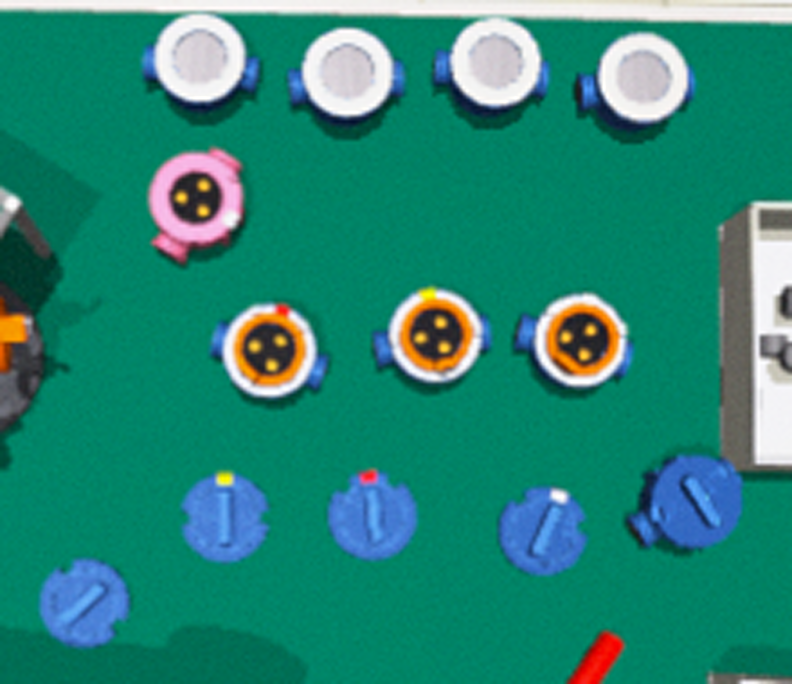

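View pics/t2.png

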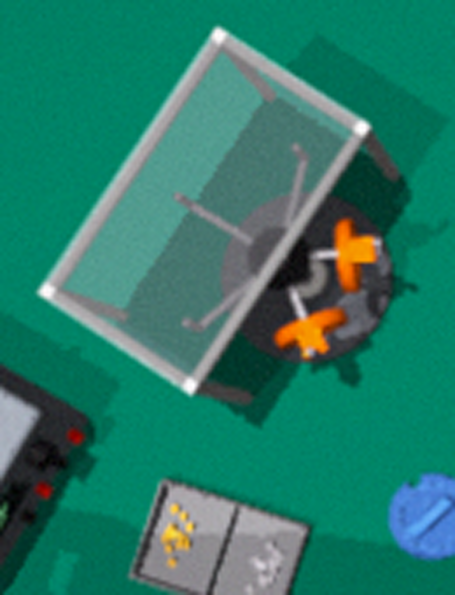

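View pics/s1.png

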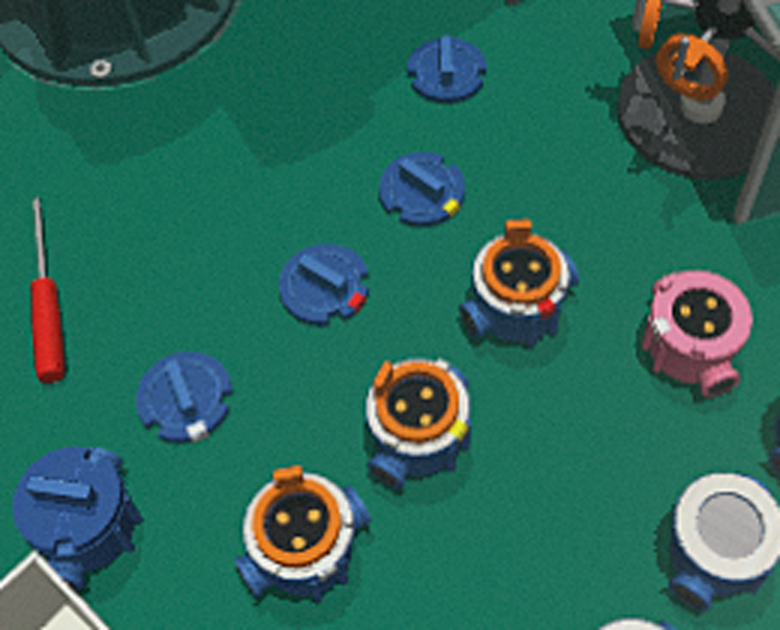

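View pics/s2.png

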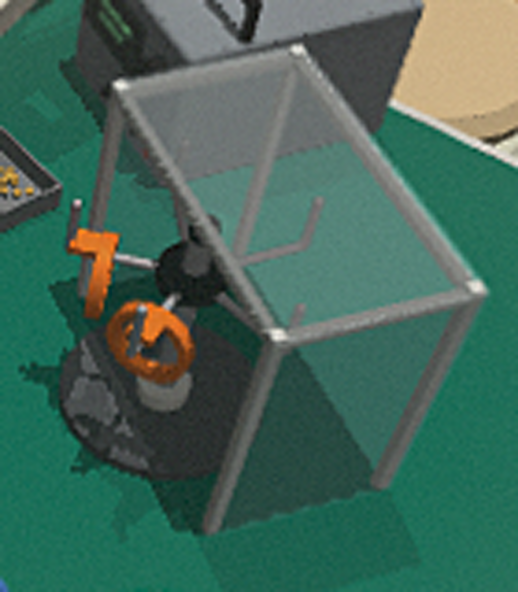

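Run:
```python
from h import *
s=snap("top"); print(read_t())
o=lambda n,u,v,z: print(n,np.round(onplane(s,u,v,z),1))
# t1 crop coords /3.6 + (240,70)
def c(n,x,y,z): o(n,x/3.6+240,y/3.6+70,z)
c("Hc",268,351,62);c("Hc dab",283,311,62);c("Ha",437,336,62);c("Ha dab",429,294,62);c("Hb",581,341,62)
c("Ca",224,518,10);c("Ca dab",224,478,10);c("Cc",373,516,10);c("Cc dab",369,477,10);c("Cb",543,532,10);c("Cb dab",559,496,10)
c("spare",85,603,10);c("fin",695,502,80)
d=lambda n,x,y,z:o(n,x/3.5+140,y/3.5+90,z)
d("hood fl",190,386,229);d("hood fr",362,127,229);d("hood bl",46,291,229);d("hood br",218,35,229);d("hub",281,257,150)
d("p top back",183,200,199);d("p right",298,150,199);d("p left",188,324,199);d("pr1",372,243,199);d("pr2",318,350,199)
# orange
```

```text
0.2
Hc [604.6 -21.3  62. ]
Hc dab [642.3 -34.9  62. ]
Ha [ 620.6 -178.7   62. ]
Ha dab [ 660.  -171.1   62. ]
Hb [ 617.7 -313.7   62. ]
Ca [450.1  18.5  10. ]
Ca dab [488.3  18.9  10. ]
Cc [ 453.5 -123.9   10. ]
Cc dab [ 490.8 -119.8   10. ]
Cb [ 439.8 -287.1   10. ]
Cb dab [ 474.5 -302.5   10. ]
spare [367.7 149.8  10. ]
fin [ 467.6 -415.4   80. ]
hood fl [482.1 337.9 229. ]
hood fr [706.8 195.9 229. ]
hood bl [562.1 464.4 229. ]
hood br [786.4 322.7 229. ]
hub [603.6 277.8 150. ]
p top back [646.7 356.1 199. ]
p right [692.1 256.  199. ]
p left [537.6 348.5 199. ]
pr1 [610.4 189.2 199. ]
pr2 [516.2 234.3 199. ]
```

Run:
```python
from h import *
bot.move_linear([187,674,360],speed=300)
bot.move_pose([560,-167,360],down(-np.pi/2))
bot.move_linear([560,-167,215],speed=300)
snap("wrist","wA"); print(read_t(),read_joints(),read_ee_pos())
```

```text
4.8333 [-3.29485995e-01  1.61409983e-01  1.95163009e+00 -2.86452852e-06
  1.02591107e+00  1.24108388e+00] [ 561.27189308 -167.30347756  217.07012657]
```

View pics/wA.png

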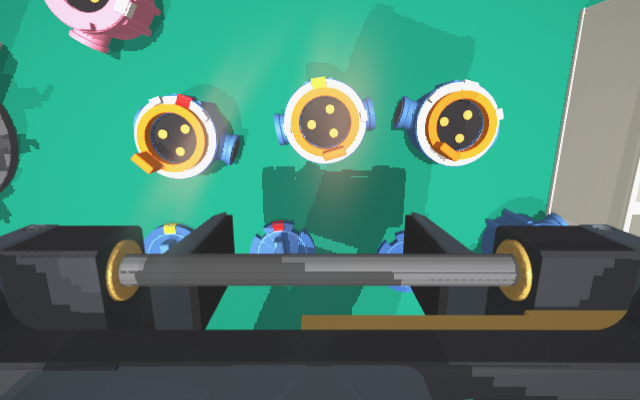

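Run:
```python
from h import *
s=cv2.imread("pics/wA.png")
crop(s,380,60,520,180,5.5,"wA_b");crop(s,120,70,380,190,3,"wA_ca")
```

```text
(no output)
```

View pics/wA_b.png

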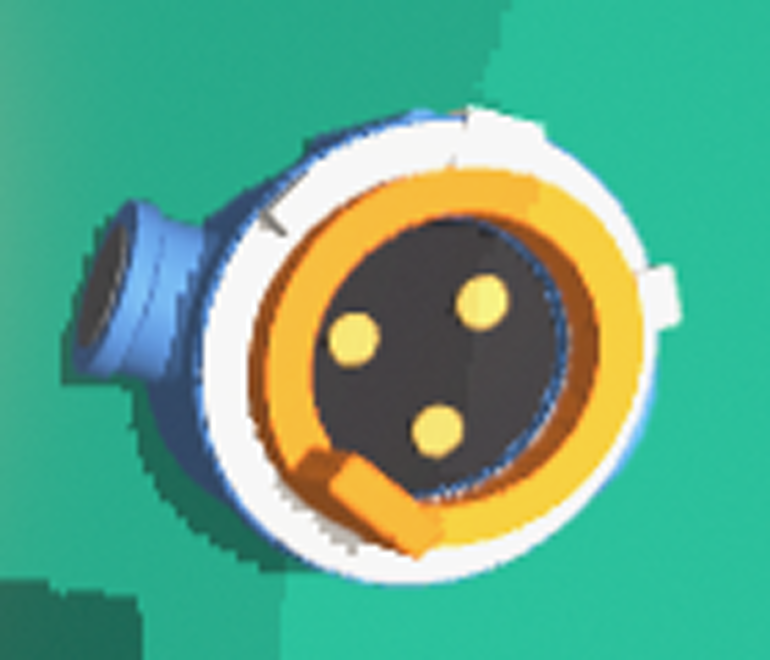

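View pics/wA_ca.png

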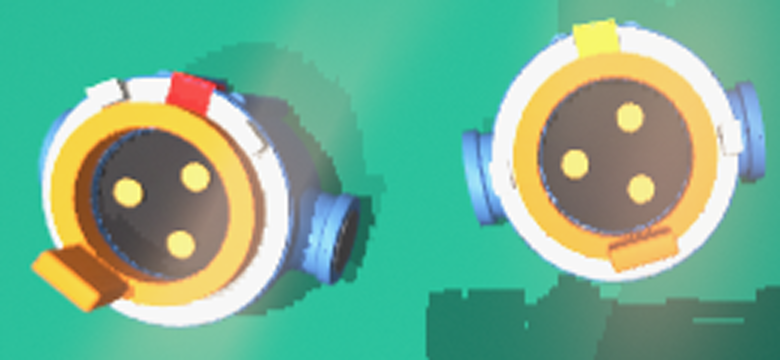

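```bash
cat >> h.py <<'E'
import pickle
def psnap(n,name):
    s=snap(n,name); pickle.dump(s,open(f"pics/{name}.pkl","wb")); return s
def load(name): return pickle.load(open(f"pics/{name}.pkl","rb"))
from scipy.optimize import least_squares
def mouth(s,guess,z=62,R=43):
    """fit mouth circle around world guess (x,y)"""
    im=s["image"]; hsv=cv2.cvtColor(im,cv2.COLOR_BGR2HSV)
    g=(hsv[...,0]>60)&(hsv[...,0]<125)&(hsv[...,1]>70)   # green/blue
    fg=(~g).astype(np.uint8)*255
    c=proj(s,[guess[0],guess[1],z]); 
    e=proj(s,[guess[0]+R,guess[1],z]); rp=np.linalg.norm(e-c)
    m=np.zeros_like(fg); cv2.circle(m,tuple(int(q) for q in c),int(rp*1.35),255,-1)
    fg=cv2.bitwise_and(fg,m)
    cs,_=cv2.findContours(fg,cv2.RETR_EXTERNAL,cv2.CHAIN_APPROX_NONE)
    cn=max(cs,key=cv2.contourArea)[:,0,:].astype(float)
    P=np.array([onplane(s,u,v,z)[:2] for u,v in cn])
    f=lambda p: np.hypot(P[:,0]-p[0],P[:,1]-p[1])-p[2]
    r=least_squares(f,[guess[0],guess[1],R],loss="cauchy",f_scale=0.7)
    return r.x, np.median(np.abs(f(r.x)))
E
python3 - <<'E'
from h import *
s=psnap("wrist","wA2"); t=psnap("top","tA2")
for n,g in dict(c=(604,-21),a=(620,-178),b=(617,-313)).items():
    print(n,"wrist",*mouth(s,g),"top",*mouth(t,g))
bot.move_linear([670,-167,215],speed=300)
E
```

```text
c wrist [603.21270344 -19.86048066  43.38790297] 0.8186043627952841 top [606.78239027 -21.20635565  41.82441733] 0.7033746726422976
a wrist [ 618.85259932 -173.40096498   42.16744014] 0.45453996411001185 top [ 614.29914522 -162.64705488   39.3877025 ] 3.5263714993309776
b wrist [ 615.98415657 -309.31194467   41.85617539] 0.31729755643542035 top [ 620.60952508 -312.84098414   40.48315619] 2.07224524236139
```

Run:
```python
from h import *
bot.move_pose([672,-167,215],down(np.pi/2)); bot.dwell(0.2)
s=psnap("wrist","wB"); print(read_t(),read_joints(),read_ee_pos())
for n,g in dict(c=(604,-21),a=(620,-175),b=(617,-310)).items():
    print(n,"wrist",*mouth(s,g))
crop(s["image"],80,40,560,220,1.65,"wB_z")
```

```text
8.35 [-2.77220895e-01  3.36207098e-01  1.73396199e+00  5.78287491e-06
  1.07148415e+00 -1.84786535e+00] [ 671.97958552 -166.98384092  214.96326569]
c wrist [602.83435822 -17.99996947  41.9469141 ] 0.3423645673206934
a wrist [ 618.91678949 -172.95087422   41.8335062 ] 0.29512555433159093
b wrist [ 616.6004287  -308.43471964   42.67442223] 0.8038918469551355
```

View pics/wB_z.png

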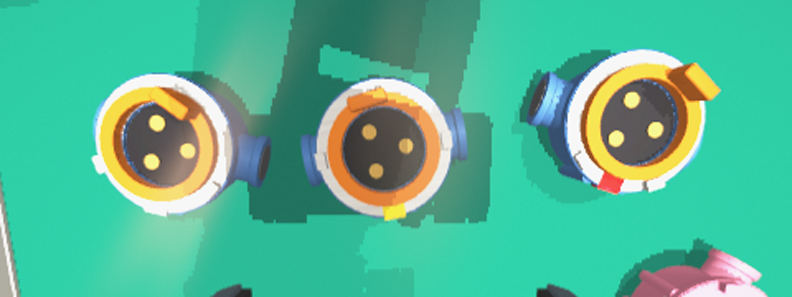

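Run:
```python
from h import *
A=load("wA2");B=load("wB")
H=dict(c=(603,-18.9),a=(618.9,-173.2),b=(616.3,-308.9))
for n,(x,y) in H.items():
    tiles=[]
    for nm,s in (("A",A),("B",B)):
        u,v=proj(s,[x,y,66]).round().astype(int); u0,v0=u-48,v-48
        p=cv2.resize(s["image"][v0:v0+96,u0:u0+96],None,fx=4.1,fy=4.1,interpolation=cv2.INTER_CUBIC)
        tiles.append(p); print(n,nm,u0,v0)
        hsv=cv2.cvtColor(s["image"],cv2.COLOR_BGR2HSV)
        if n!="b":
            m=((hsv[...,0]>170)|(hsv[...,0]<4)) if n=="c" else ((hsv[...,0]>26)&(hsv[...,0]<34))
            m=m&(hsv[...,1]>120)&(hsv[...,2]>150)
            k=np.zeros(m.shape,np.uint8)
            # annulus
            for (vv,uu) in np.argwhere(m):
                q=onplane(s,uu,vv,62)[:2]-np.array([x,y]); r=np.hypot(*q)
                if 35<r<46: k[vv,uu]=1
            vv,uu=np.nonzero(k); q=onplane(s,uu.mean(),vv.mean(),62)[:2]-np.array([x,y]); print("dab",len(uu),np.hypot(*q),np.degrees(np.arctan2(q[1],q[0])))
    cv2.imwrite(f"pics/pair_{n}.png",np.hstack(tiles))
```

```text
c A 126 91
dab 128 39.52441463915413 -16.871792356723873
c B 418 66
dab 108 38.959489464370854 -16.5222620754283
a A 277 75
dab 126 39.457673906765 9.9312836891437
a B 264 83
dab 85 39.87533846068495 10.966150437707006
b A 410 77
b B 130 80
```

View pics/pair_a.png

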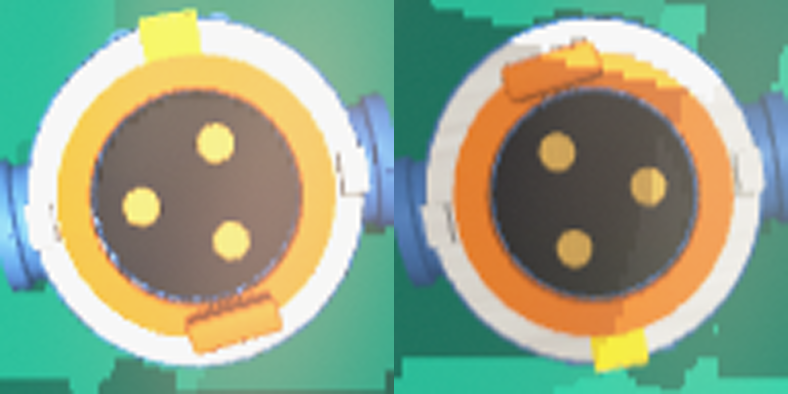

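View pics/pair_b.png

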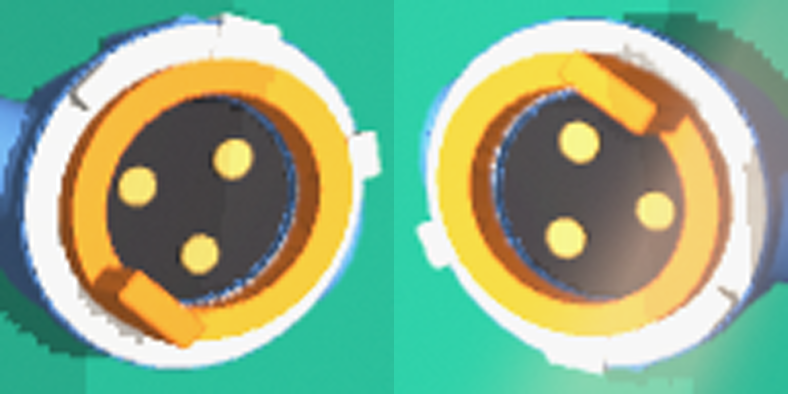

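View pics/pair_c.png

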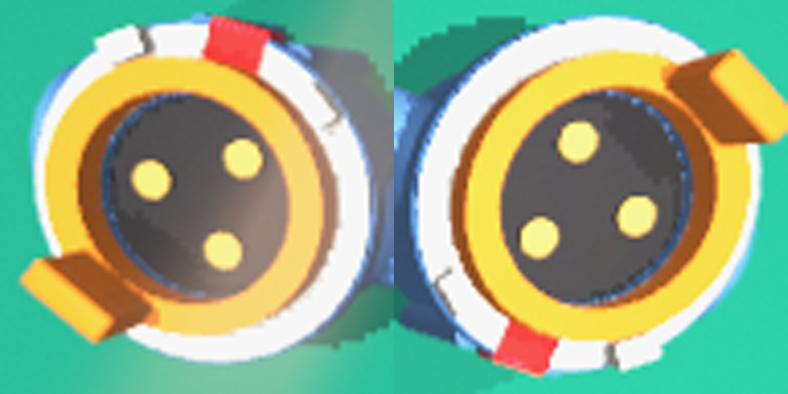

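Run:
```python
from h import *
A=load("wA2");B=load("wB")
H=dict(c=(603,-18.9),a=(618.9,-173.2),b=(616.3,-308.9))
off={"cA":(126,91),"cB":(418,66),"aA":(277,75),"aB":(264,83),"bA":(410,77),"bB":(130,80)}
def an(k,x,y,z,sub=0,l=""):
    s=A if k[1]=="A" else B; o=off[k]
    q=onplane(s,(x+.5)/4.1-.5+o[0],(y+.5)/4.1-.5+o[1],z)[:2]-np.array(H[k[0]])
    print(k,l,"r%.1f yaw %.1f"%(np.hypot(*q),(np.degrees(np.arctan2(q[1],q[0]))-sub+180)%360-180))
# image right in A = -y
an("aA",355,172,70,-90,"lug-");an("aA",42,225,70,90,"lug+");an("aB",351,172,70,90,"lug+");an("aB",43,224,70,-90,"lug-")
an("bA",367,155,70,-60,"lug-");an("bA",86,92,70,60,"lug+");an("bA",250,29,62,0,"dab");an("bB",40,242,70,-60,"lug-");an("bB",181,358,62,0,"dab")
an("cA",120,43,70,37.5,"lug+");an("cA",331,100,70,-37.5,"lug-");an("cB",53,288,70,-37.5,"lug-");an("cB",244,355,70,37.5,"lug+")
for k,x,y in (("aA",237,325),("aB",159,73),("bA",160,308),("bB",213,92),("cA",68,300),("cB",361,96)): an(k,x,y,96,180,"tab->psi")
```

```text
aA lug- r39.0 yaw 8.8
aA lug+ r38.7 yaw 9.9
aB lug+ r37.9 yaw 9.3
aB lug- r38.6 yaw 9.4
bA lug- r39.9 yaw -14.8
bA lug+ r40.1 yaw -9.2
bA dab r41.7 yaw -14.4
bB lug- r39.7 yaw -15.1
bB dab r41.4 yaw -14.2
cA lug+ r39.3 yaw -17.1
cA lug- r43.0 yaw -19.5
cB lug- r40.6 yaw -21.3
cB lug+ r40.0 yaw -17.0
aA tab->psi r29.7 yaw 17.4
aB tab->psi r29.5 yaw 15.5
bA tab->psi r30.1 yaw -37.8
bB tab->psi r30.3 yaw -36.2
cA tab->psi r29.9 yaw -43.2
cB tab->psi r30.5 yaw -43.7
```

Run:
```python
from h import *
bot.move_linear([640,-140,300],speed=300)
bot.move_pose([530,160,290],down(np.radians(57.7-90))); bot.dwell(0.2)
hand.command_gripper(0,force=20)
s=psnap("wrist","wT"); print(read_t(),read_joints(),read_ee_pos(),read_width())
psnap("scene","sT")
```

```text
12.6833 [2.51101571e-01 3.09675195e-02 1.95427791e+00 5.32712571e-06
 1.15637207e+00 8.14809777e-01] [530.01153919 160.01211114 289.99699433] 0.38232572987878183
```

View pics/wT.png

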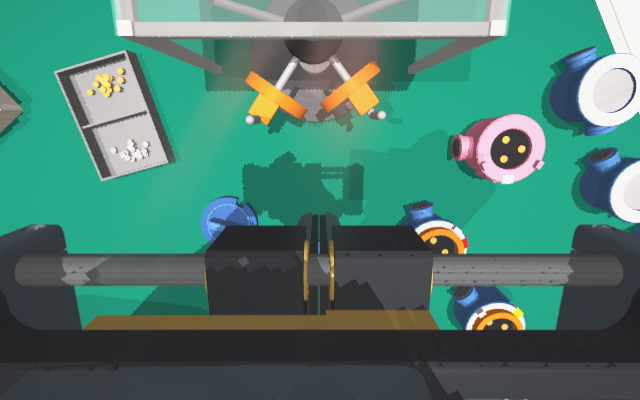

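View pics/sT.png

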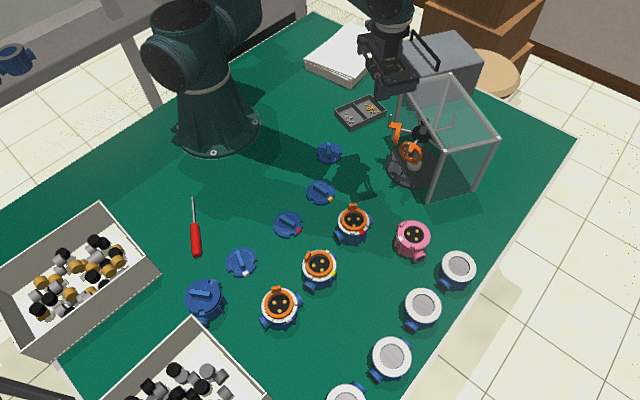

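Run:
```python
from h import *
s=load("wT")
img=s["image"]; crop(img,110,0,510,140,2,"wT_z")
a=onplane(s,250,119,199)[:2];b=onplane(s,381,115,199)[:2]
fl=onplane(s,124,28,229)[:2];fr=onplane(s,499,28,229)[:2]
print(a,b,np.linalg.norm(a-b),2*95*np.sin(np.radians(36)),fl,fr,np.linalg.norm(fl-fr))
d=fr-fl; d/=np.linalg.norm(d); n=np.array([-d[1],d[0]]); print("front yaw",np.degrees(np.arctan2(n[1],n[0])),"axis from hood",(fl+fr)/2+20*n)
m=(a+b)/2; e=(b-a)/np.linalg.norm(b-a); nn=np.array([-e[1],e[0]])
h=np.sqrt(95**2-np.linalg.norm(a-b)**2/4); ax=m+nn*h; print("axis from prongs",ax, [np.degrees(np.arctan2(*(p-ax)[::-1])) for p in (a,b)])
```

```text
[513.52897621 244.9523297 ] [608.1030298  188.90795483] 109.9328138827763 111.6791979355699 [479.64403112 341.0047096 ] [703.69557927 199.09013702] 265.2147095093813
front yaw 57.64977161147181 axis from hood [602.37166807 286.94328467]
axis from prongs [600.31753717 283.58839686] [np.float64(-156.00258391096276), np.float64(-85.29919254478165)]
```

View pics/wT_z.png

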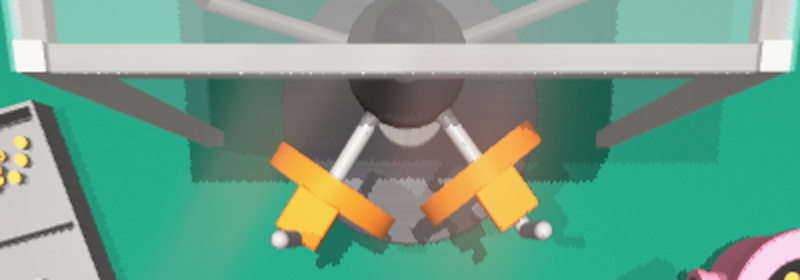

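```bash
cat >> h.py <<'E'
AX=np.array([601.0,284.5]); FR=np.radians(57.65-180)
def pushpose(th,tang,rad=101.,sgn=1):
    r=np.array([np.cos(th),np.sin(th)]); t=np.array([-r[1],r[0]])
    p=AX+rad*r+tang*t
    return p, down(th+np.pi-np.pi/2)
def turn(th0,th1,z=174,off=17.5):
    """push hook from world angle th0 CW to th1 (rad), from above"""
    p,R=pushpose(th0,off+14)
    bot.move_pose([*p,z+85],R)
    bot.move_linear([*p,z],speed=200)
    n=int(np.ceil((th0-th1)/np.radians(18))); 
    for th in np.linspace(th0,th1,n+1):
        p,R=pushpose(th,off)
        if bot.move_linear([*p,z],speed=80,attitude=R,force_limit=15): print("FORCE at",np.degrees(th),read_wrist_force()); break
    print("end force",read_wrist_force())
    p,R=pushpose(th,off+8); bot.move_linear([*p,z],speed=80)
    bot.move_linear([*p,z+95],speed=250)
E
python3 - <<'E'
from h import *
turn(np.radians(-85.3),FR-np.radians(72))
print(read_t())
bot.move_pose([530,160,290],down(np.radians(57.7-90))); bot.dwell(0.1)
s=psnap("wrist","wT2"); crop(s["image"],110,0,510,140,2,"wT2_z")
E
```

```text
end force [-0.45028847 -0.23864355  0.71600313]
18.5833
```

View pics/wT2_z.png

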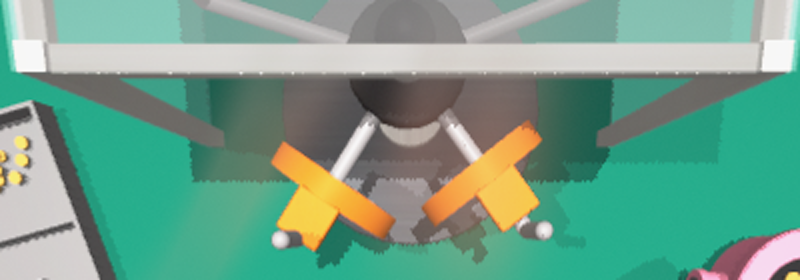

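Run:
```python
from h import *
p,R=pushpose(np.radians(-85.3),31.5); bot.move_pose([*p,259],R); bot.move_linear([*p,174],speed=200)
print(p,read_ee_pos())
s=psnap("wrist","wT3");  s2=psnap("scene","sT3"); crop(s2["image"],370,0,510,200,3,"sT3_z")
```

```text
[640.66986706 186.42068695] [640.95488796 186.53309796 175.35345666]
```

View pics/wT3.png

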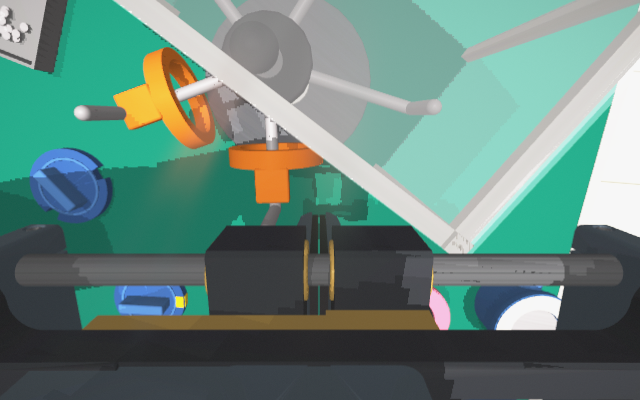

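View pics/sT3_z.png

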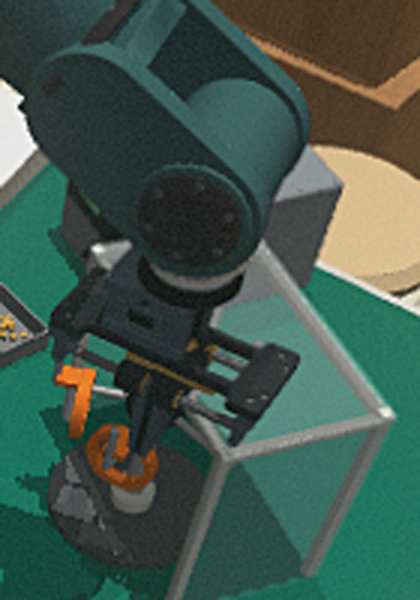

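Run:
```python
from h import *
tiles=[]
for th,off in ((-85.3,17.5),(-95,17.5),(-105,17.5)):
    p,R=pushpose(np.radians(th),off); bot.move_linear([*p,174],speed=60,attitude=R)
    print(read_ee_pos(),read_wrist_force(),read_t())
    s=psnap("wrist","wT4"); tiles.append(s["image"][40:260,60:500])
cv2.imwrite("pics/wT4c.png",np.vstack([np.hstack(tiles[:2]),np.hstack([tiles[2],tiles[2]*0])])[:, :800])
cv2.imwrite("pics/wT4c.png",cv2.resize(np.vstack(tiles),None,fx=0.9,fy=0.9))
```

```text
[626.44554045 185.31335801 174.38569885] [0.01310375 0.14485173 0.06827752] 21.7917
[609.95408348 182.42134663 174.15587592] [ 0.01917875  0.1627284  -0.86529695] 22.2833
[592.20779384 182.48884506 174.1342817 ] [-0.85512188 -0.15644369 -0.40025348] 22.7833
```

View pics/wT4c.png

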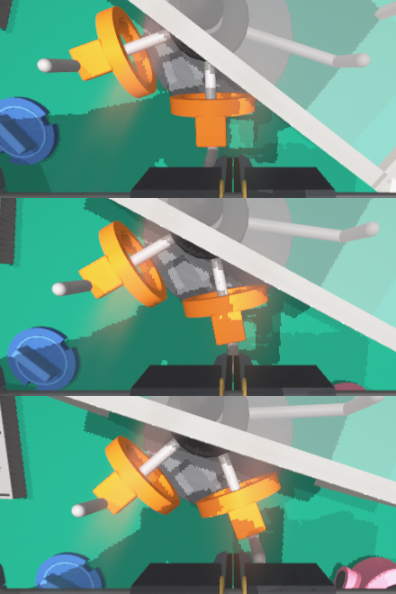

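Run:
```python
from h import *
p,R=pushpose(np.radians(-95),17.5); bot.move_linear([*p,174],speed=60,attitude=R)
s=psnap("wrist","wT5"); crop(s["image"],200,120,420,270,3.6,"wT5_z")
print(proj(s,read_ee_pos()),proj(s,[608.1,188.9,199]),proj(s,[608.1,188.9,150]))
s2=psnap("scene","sT5"); crop(s2["image"],380,60,500,200,5,"sT5_z")
```

```text
[321.17108936 226.2461569 ] [317.95977742 229.95743759] [318.10537673 206.16450888]
```

View pics/wT5_z.png

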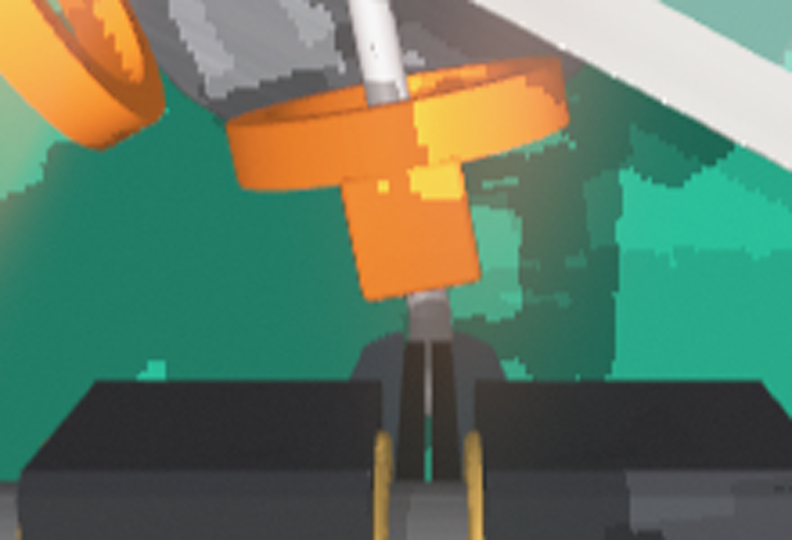

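View pics/sT5_z.png

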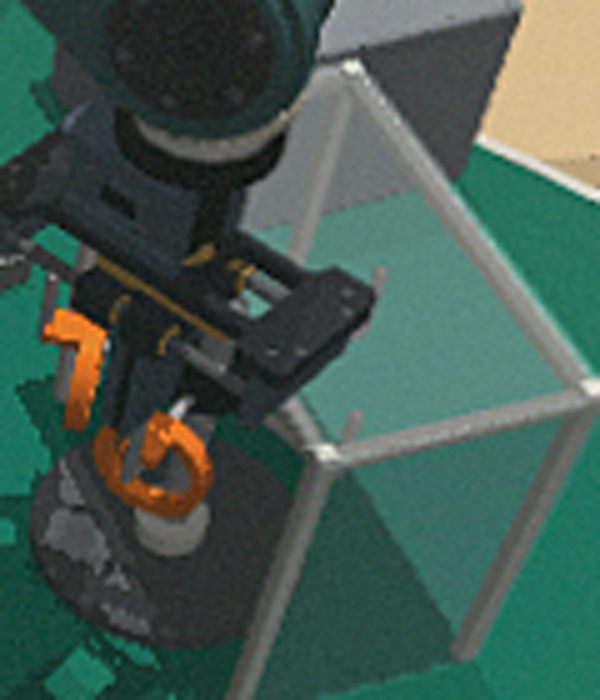

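Run:
```python
from h import *
print("width",read_width(),read_ee_pos())
s=load("sT5")
for z in (150,174,199): print(z,proj(s,[608.1,188.9,z]), (proj(s,[608.1,188.9,z])-[380,60])*5)
print("tcp",(proj(s,read_ee_pos())-[380,60])*5)
t=load("sT"); crop(t["image"],380,60,500,200,5,"sT_z")
```

```text
width 0.5718040003766527 [609.36783422 182.30885767 173.85639618]
150 [404.60575106 154.55201529] [123.02875529 472.76007643]
174 [405.99628074 148.5578161 ] [129.98140368 442.78908052]
199 [407.49988188 142.06846081] [137.49940938 410.34230404]
tcp [124.78039437 451.26243383]
```

View pics/sT_z.png

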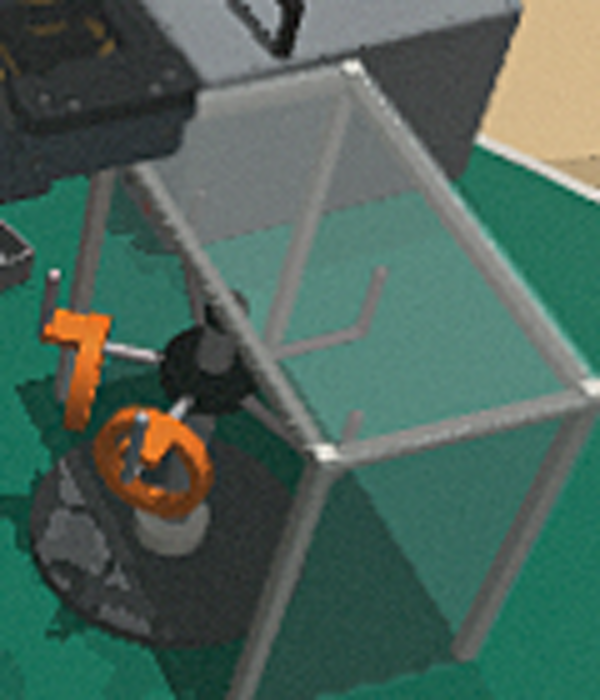

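Run:
```python
from h import *
p,R=pushpose(np.radians(-85.3),0,rad=95)
e=read_ee_pos(); bot.move_linear([e[0],e[1],240],speed=250)
hand.command_gripper(40)
bot.move_linear([*p,240],speed=200,attitude=R)
bot.move_linear([*p,172],speed=200,force_limit=10)
print(read_ee_pos(),read_wrist_force())
s=psnap("wrist","wT6"); crop(s["image"],200,120,420,270,3.6,"wT6_z")
hand.command_gripper(0,force=5); print("width",read_width(),read_wrist_force(),read_t())
s=psnap("wrist","wT7"); crop(s["image"],200,120,420,270,3.6,"wT7_z")
```

```text
[609.03125993 189.75064572 172.45434027] [ 0.01964065 -0.27314386  1.09214781]
width 0.35484191818063715 [0.00365227 0.4277837  0.40019656] 26.1333
```

View pics/wT7_z.png

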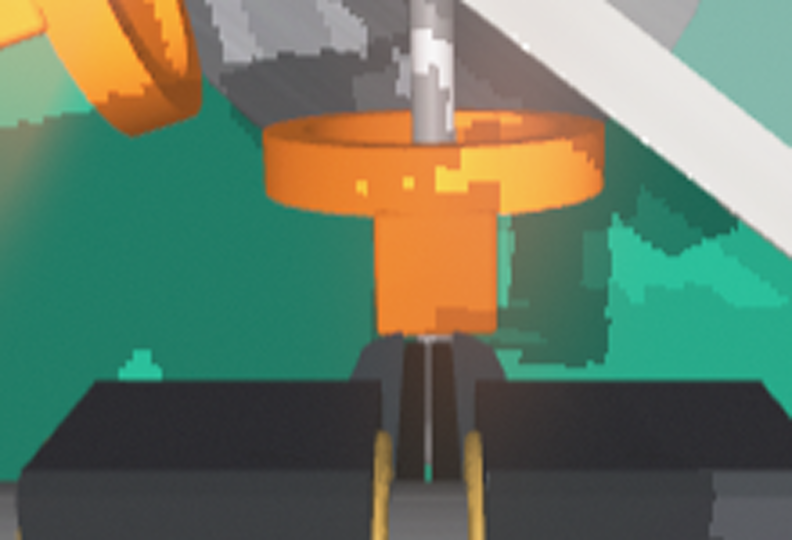

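View pics/wT6_z.png

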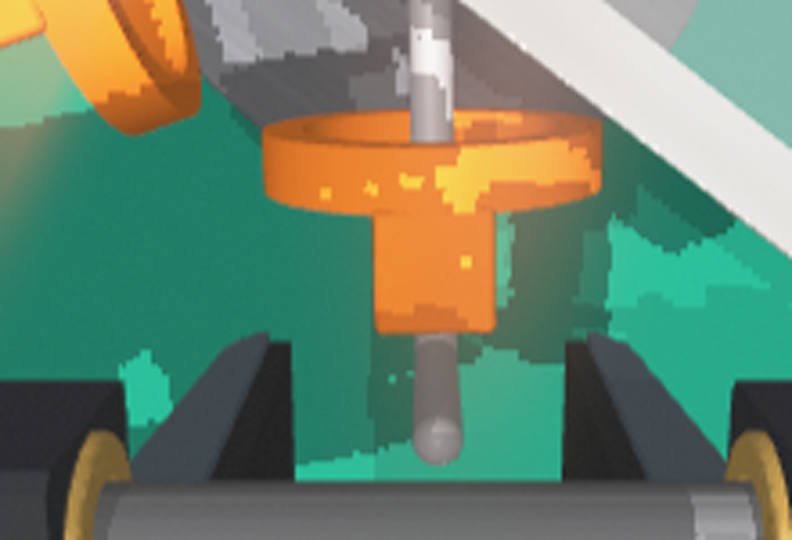

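```bash
cat >> h.py <<'E'
FX=np.radians(57.65)
def own(x,y):  # tree_base own frame -> world xy
    c,s_=np.cos(FX),np.sin(FX); return AX+np.array([c*x-s_*y,s_*x+c*y])
RT=down(FX-np.pi/2)   # tool x along own +x, tool y along own -y
E
python3 - <<'E'
from h import *
p,R=pushpose(np.radians(-85.3),0,rad=95)
bot.move_linear([*p,250],speed=250)
bot.move_pose([*own(-88,-92),250],RT)
bot.move_linear([*own(-88,-92),140],speed=200,force_limit=10)
print(read_ee_pos())
s=psnap("wrist","wT8")
for y in (-80,-70,-60,-50,-40):
    r=bot.move_linear([*own(-88,y),140],speed=60,force_limit=8); print(y,r,np.round(read_wrist_force(),2))
s=psnap("wrist","wT9"); print(read_t())
cv2.imwrite("pics/wT89.png",np.hstack([load("wT8")["image"][0:260,120:520],s["image"][0:260,120:520]]))
E
```

```text
[632.16594658 161.21683882 140.96638045]
-80 False [1.08 0.06 0.38]
-70 False [-0.66  0.38 -0.18]
-60 False [ 0.41  0.02 -0.07]
-50 False [ 0.07 -0.6   0.08]
-40 False [ 0.64 -0.83  0.3 ]
29.6833
```

View pics/wT89.png

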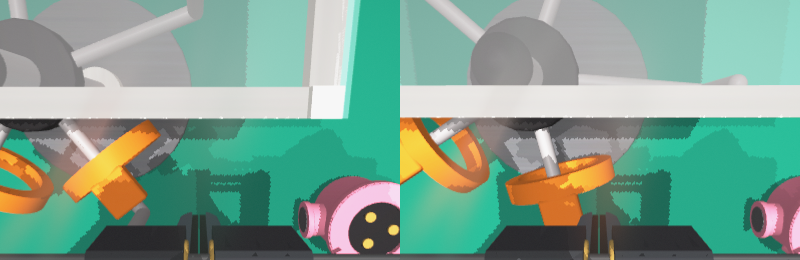

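Run:
```python
from h import *
for x,y in ((-100,-20),(-104,0),(-100,18),(-94,32)):
    r=bot.move_linear([*own(x,y),140],speed=60,force_limit=10); print(y,r,np.round(read_wrist_force(),2))
    if r: break
bot.move_linear([*own(x-5,y-15),140],speed=100)
bot.move_linear([*own(x-5,y-15),255],speed=250)
bot.move_linear([*own(-130,0),300],speed=250); bot.dwell(0.1)
s=psnap("wrist","wT10"); crop(s["image"],110,0,510,160,2,"wT10_z");print(read_t())
```

```text
-20 False [-0.02  0.2   0.62]
0 False [-0.13 -0.51  0.07]
18 False [0.81 0.12 0.06]
32 False [-0.28  0.82  0.71]
33.0167
```

View pics/wT10_z.png

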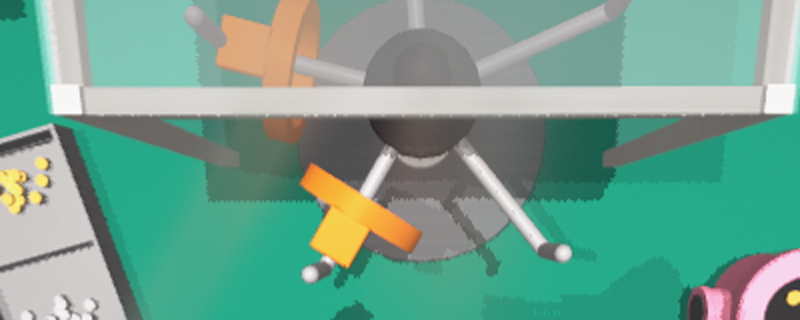

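```bash
cat >> h.py <<'E'
def hookang(s,u,v):
    p=onplane(s,u,v,199)[:2]-AX; a=np.degrees(np.arctan2(p[1],p[0])-FX)%360
    return round(float(np.hypot(*p)),1), round(float(a),1)
E
python3 - <<'E'
from h import *
s=load("wT10")
a=(310/2+110,273/2);b=(563/2+110,254/2)
print(hookang(s,*a),hookang(s,*b))
fl=onplane(s,110+66/2,99/2,229)[:2];fr=onplane(s,110+780/2,98/2,229)[:2]
d=fr-fl; d/=np.linalg.norm(d); n=np.array([-d[1],d[0]]); print(np.degrees(np.arctan2(n[1],n[0])),(fl+fr)/2+20*n,np.linalg.norm(fl-fr))
E
```

```text
(96.1, 149.1) (96.3, 219.3)
57.647006459752085 [602.38002187 287.19862724] 264.31174811417725
```

```bash
cat >> h.py <<'E'
def stroke(th0,th1,z=140):
    """own angles deg, CW push of hook elbow, fixed orientation"""
    def P(th,gap):
        e=95*np.array([np.cos(np.radians(th)),np.sin(np.radians(th))]); return own(e[0]-12,e[1]-16.8-gap)
    p=P(th0,14)
    bot.move_pose([*p,z+115],RT); bot.move_linear([*p,z],speed=250,force_limit=15)
    for th in np.linspace(th0,th1,int(np.ceil((th0-th1)/15))+1):
        if bot.move_linear([*P(th,0),z],speed=70,force_limit=12): print("FORCE",th,read_wrist_force()); break
    bot.move_linear([*P(th,13),z],speed=150)
    bot.move_linear([*P(th,13),z+115],speed=300)
E
python3 - <<'E'
from h import *
stroke(219.3,180)
bot.move_linear([*own(-130,0),300],speed=250); hand.command_gripper(45); bot.dwell(0.1)
s=psnap("wrist","wT11"); crop(s["image"],110,0,510,160,2,"wT11_z");print(read_t())
E
```

```text
38.0
```

View pics/wT11_z.png

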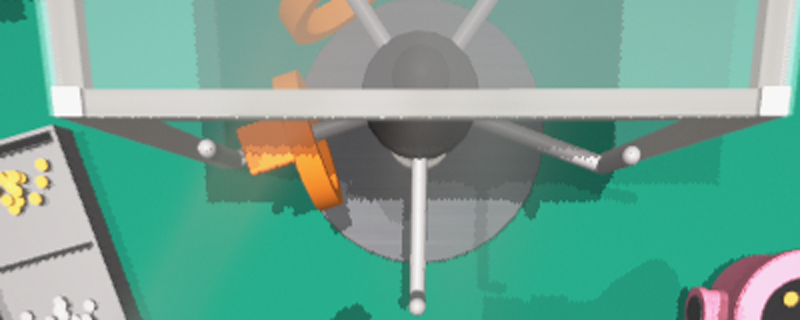

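```bash
cat >> h.py <<'E'
def pick_ring(c,psi):
    psi=np.radians(psi); d=np.array([np.cos(psi),np.sin(psi)])
    t=np.array(c)-30*d; R=down(psi+np.pi/2)
    hand.command_gripper(45)
    bot.move_pose([*t,170],R)
    bot.move_linear([*t,100],speed=250); 
    hit=bot.move_linear([*t,76.5],speed=60,force_limit=10)
    hand.command_gripper(0,force=25); w=read_width()
    print("pick hit",hit,"width",w,"z",read_ee_pos()[2])
    bot.move_linear([*t,130],speed=120); print("lift width",read_width())
    bot.move_linear([*t,300],speed=300)
def over_prong(pt):
    u=np.array([np.cos(FX),np.sin(FX)]); q=pt+42*u
    bot.move_pose([*q,300],RT); print("arrive width",read_width())
    bot.move_linear([*q,232],speed=250); bot.dwell(0.1)
    return q
E
python3 - <<'E'
from h import *
s=load("wT11"); u,v=417/2+110,306/2; print(hookang(s,u,v)); pt=onplane(s,u,v,199)[:2]; print(pt, own(-95,0))
pick_ring((603,-18.9),-43.5)
w=psnap("scene","sP1"); print(read_t())
crop(w["image"],300,120,440,260,4,"sP1_z")
E
```

```text
(96.7, 178.9)
[547.76884235 203.82228377] [550.16647129 204.2444559 ]
pick hit False width 0.6968476008009634 z 76.51039587013094
lift width 0.23869670924122988
42.8417
```

View pics/sP1.png

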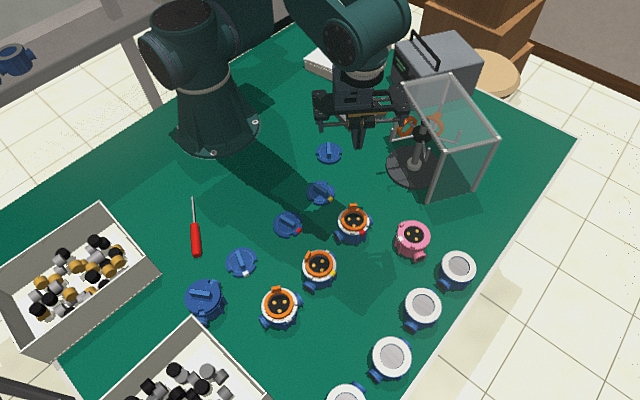

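Run:
```python
from h import *
s=load("wT6"); p,R=pushpose(np.radians(-85.3),0,rad=95)
T=np.array([609.03,189.75,172.45])
for dx in (-16,0,16):
  for dz in (0,10,20,40):
    q=T+R@np.array([dx,-20,-dz]); print(dx,dz,np.round(proj(s,q),1), np.round((proj(s,q)-[200,120])*3.6))
```

```text
-16 0 [289.9 250.7] [324. 470.]
-16 10 [288.6 257.2] [319. 494.]
-16 20 [287.1 264.3] [313. 519.]
-16 40 [283.6 280.9] [301. 579.]
0 0 [289.4 226.8] [322. 384.]
0 10 [287.9 232.2] [317. 404.]
0 20 [286.4 238.2] [311. 426.]
0 40 [282.7 252.3] [298. 476.]
16 0 [288.8 202. ] [320. 295.]
16 10 [287.3 206.3] [314. 311.]
16 20 [285.7 211.1] [308. 328.]
16 40 [281.8 222.3] [295. 368.]
```

View pics/wT6.png

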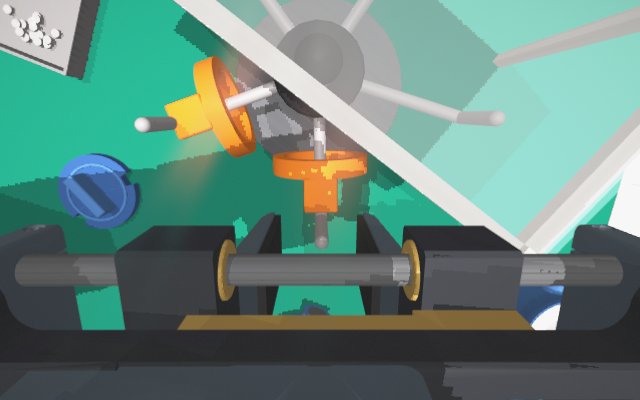

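View pics/sP1_z.png

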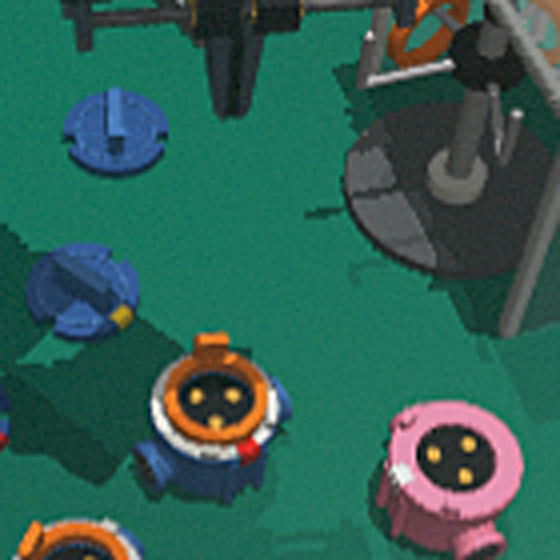

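Run:
```python
from h import *
s=load("sP1"); print(read_ee_pos(), read_joints())
e=read_ee_pos()
for dz in (-20,0,10,20,30,40): print(dz,proj(s,e+[0,0,dz]))
```

```text
[580.34965979   1.77278882 298.11539017] [-3.70971497e-02  7.23227025e-02  1.89566528e+00 -1.47449608e-05
  1.17625359e+00 -8.48673876e-01]
-20 [355.15882688 158.67219175]
0 [355.61281401 152.7518367 ]
10 [355.84609018 149.70674175]
20 [356.08370517 146.60291664]
30 [356.32577664 143.43870015]
40 [356.57242638 140.21237013]
```

Run:
```python
from h import *
bot.move_linear([530,90,200],speed=250)
bot.move_linear([530,90,30],speed=250,force_limit=15); print(read_ee_pos())
hit=bot.move_linear([530,90,-45],speed=25,force_limit=4); print(hit,read_ee_pos(),read_wrist_force(),read_t())
e=read_ee_pos(); bot.move_linear([530,90,e[2]+60],speed=200)
```

```text
[531.26954948  89.83836618  31.32200263]
True [529.99055638  89.98901197 -28.54977349] [-2.18884889e+00 -8.30680176e-03  1.13566976e+01] 46.475
```

```bash
cat >> h.py <<'E'
ZO=28.5  # true tips are this far above reported TCP (bench touch)
def pick_ring(c,psi):
    psi=np.radians(psi); d=np.array([np.cos(psi),np.sin(psi)])
    t=np.array(c)-30*d; R=down(psi+np.pi/2)
    hand.command_gripper(45)
    bot.move_pose([*t,150],R)
    bot.move_linear([*t,100-ZO],speed=250); 
    hit=bot.move_linear([*t,76.5-ZO],speed=60,force_limit=10)
    hand.command_gripper(0,force=25); w=read_width()
    print("pick hit",hit,"width",w,"z",read_ee_pos()[2])
    if w<15: return False
    bot.move_linear([*t,120-ZO],speed=120); print("lift width",read_width())
    bot.move_linear([*t,290-ZO],speed=300)
    return True
def over_prong(pt):
    u=np.array([np.cos(FX),np.sin(FX)]); q=pt+42*u
    bot.move_pose([*q,290-ZO],RT); print("arrive width",read_width())
    bot.move_linear([*q,232-ZO],speed=250); bot.dwell(0.1)
    return q
E
python3 - <<'E'
from h import *
if pick_ring((603,-18.9),-43.5):
    pt=own(-95.5,0.5); q=over_prong(pt); print(q,read_t())
s=psnap("scene","sP2"); crop(s["image"],360,50,500,200,4,"sP2_z"); w=psnap("wrist","wP2")
E
```

```text
pick hit False width 21.747589750817067 z 48.19938252064
lift width 21.79668947954829
arrive width 21.59240437415207
[571.95029939 239.57100163] 53.1833
```

View pics/sP2_z.png

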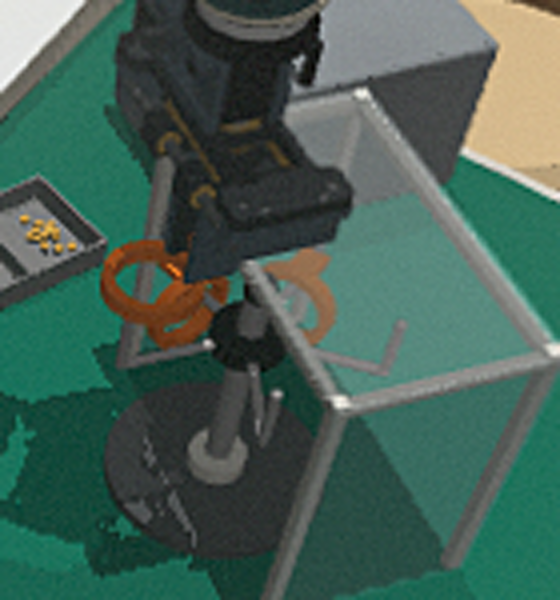

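View pics/wP2.png

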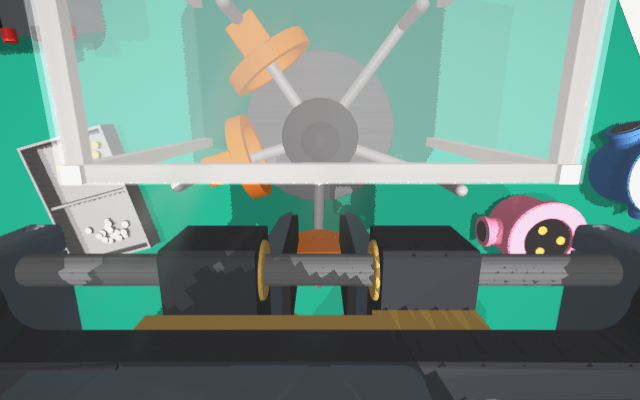

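Run:
```python
from h import *
s=load("sP2"); pt=own(-95.5,.5)
f=lambda p:np.round((proj(s,p)-[360,50])*4)
print("prong tip",f([*pt,199]),"elbow",f([*pt,150]))
rc=own(-95.5+12,.5); print("ring ctr expected",f([*rc,220]))
print("ends",f([*own(-95.5+12-34,.5),217]),f([*own(-95.5+12,34.5),217]),f([*own(-95.5+12,-33.5),217]))
```

```text
prong tip [130. 313.] elbow [121. 363.]
ring ctr expected [151. 286.]
ends [102. 300.] [131. 255.] [170. 325.]
```

Run:
```python
from h import *
s=load("sP2"); crop(s["image"],375,95,445,150,11,"sP2_zz")
```

```text
(no output)
```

View pics/sP2_zz.png

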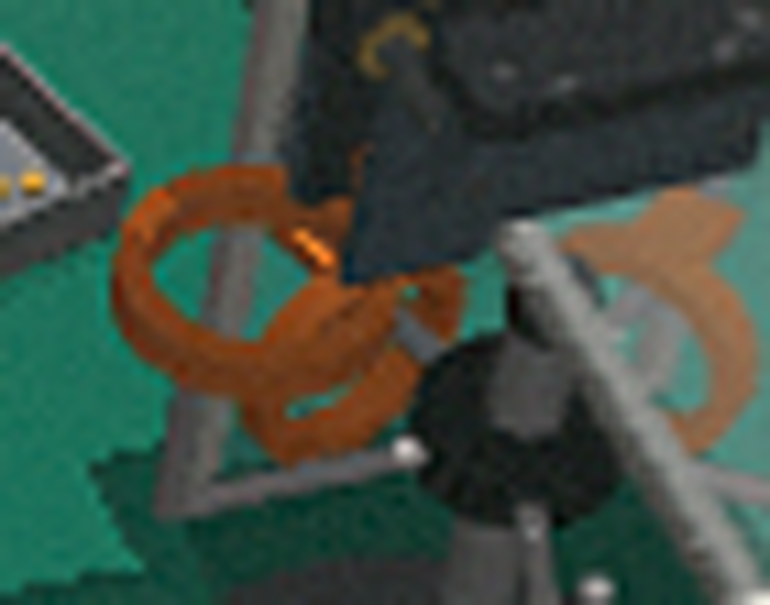

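Run:
```python
from h import *
e=read_ee_pos(); q=e[:2]
hit=bot.move_linear([*q,182-ZO],speed=80,force_limit=6); print("hit",hit,read_ee_pos(),read_wrist_force(),read_width())
s=psnap("scene","sP3"); crop(s["image"],375,85,445,150,11,"sP3_zz"); print(read_t())
```

```text
hit False [573.13137911 239.92253402 153.68027602] [-0.31533361  0.0681111   0.54868489] 21.869538780817603
54.1083
```

View pics/sP3_zz.png

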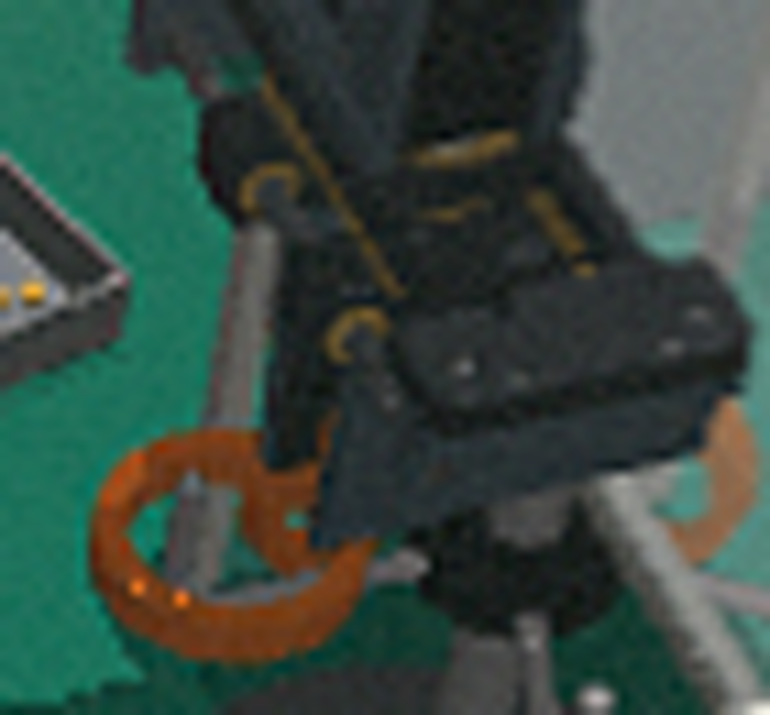

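Run:
```python
from h import *
q=read_ee_pos()[:2]
hand.command_gripper(45); bot.dwell(0.5)
bot.move_linear([*q,260-ZO],speed=200)
bot.move_linear([*own(-130,0),300-ZO],speed=250); bot.dwell(0.1)
s=psnap("wrist","wT12"); crop(s["image"],110,0,510,200,2,"wT12_z");print(read_t())
s=psnap("scene","sP4"); crop(s["image"],375,65,445,150,7,"sP4_zz")
```

```text
56.35
```

View pics/wT12_z.png

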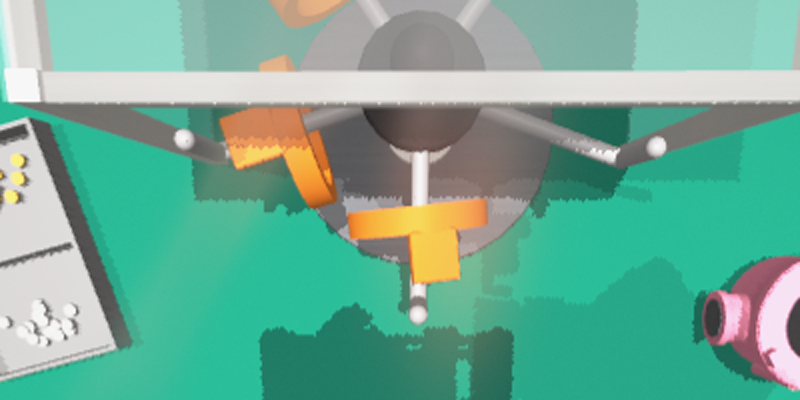

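View pics/sP4_zz.png

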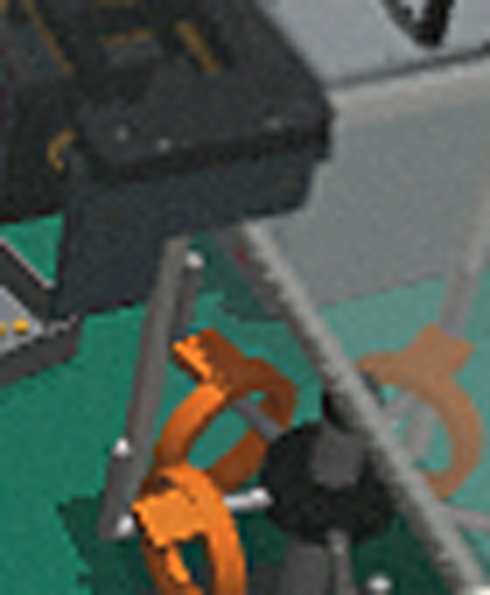

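Run:
```python
from h import *
s=load("wT12"); r,a=hookang(s,110+418/2,314/2); print(r,a)
hand.command_gripper(0,force=20)
turn(np.radians(a)+FX-2*np.pi, FR-np.radians(72), z=140, off=16.8)
hand.command_gripper(45)
bot.move_pose([*own(-130,0),300-ZO],RT); bot.dwell(0.1)
s=psnap("wrist","wT13"); crop(s["image"],110,0,510,200,2,"wT13_z");print(read_t())
```

```text
96.5 178.9
end force [-0.47765241  0.4558463   0.54090072]
63.675
```

View pics/wT13_z.png

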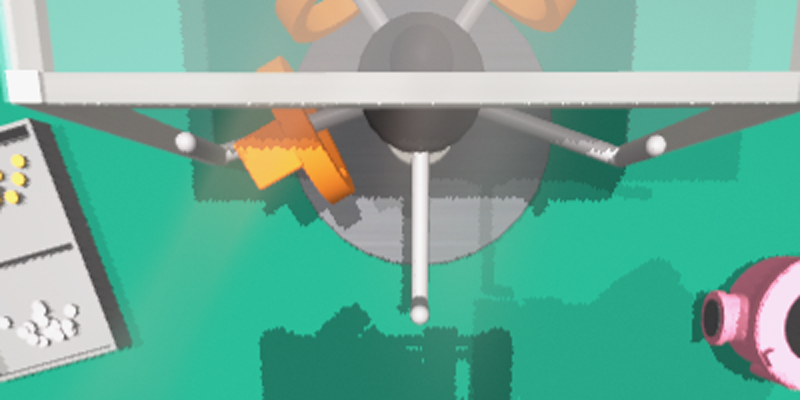

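Run:
```python
from h import *
ok=pick_ring((618.9,-173.2),16.5)
if ok:
    q=over_prong(own(-95.5,1)); 
    if read_width()>15:
        hit=bot.move_linear([*q,182-ZO],speed=80,force_limit=6); print("hit",hit,read_width(),read_t())
s=psnap("scene","sP5"); crop(s["image"],375,85,445,150,11,"sP5_zz")
```

```text
pick hit False width 21.52060484338657 z 48.21489732186845
lift width 21.430321259969013
arrive width 21.486378692614604
hit False 22.345138197082804 73.075
```

View pics/sP5_zz.png

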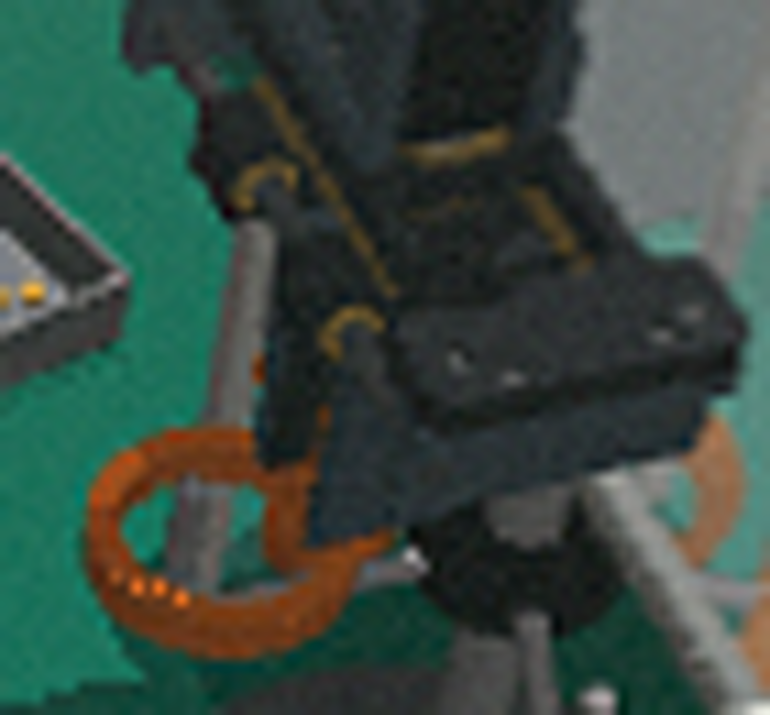

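Ring is over the prong (prong inside the hole at about (185,480–580)). Release, check, and turn for the third.

Run:
```python
from h import *
q=read_ee_pos()[:2]
hand.command_gripper(45); bot.dwell(0.4)
bot.move_linear([*q,260-ZO],speed=200)
bot.move_linear([*own(-130,0),300-ZO],speed=250); bot.dwell(0.1)
s=psnap("wrist","wT14"); crop(s["image"],110,0,510,200,2,"wT14_z");print(read_t())
```

```text
75.2667
```

View pics/wT14_z.png

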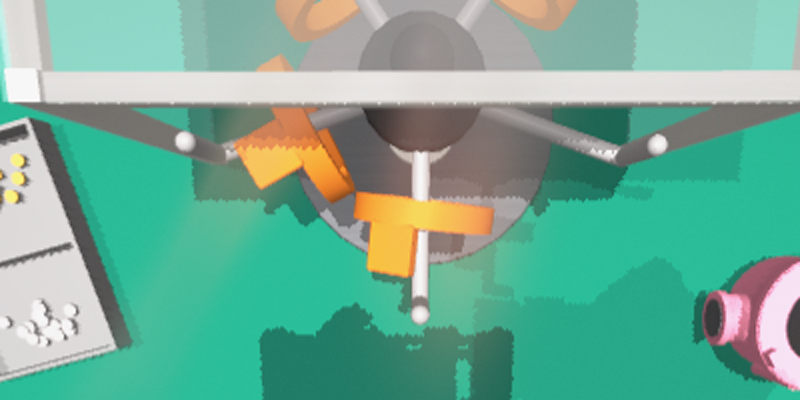

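Run:
```python
from h import *
s=load("wT14"); r,a=hookang(s,110+420/2,314/2); print(r,a)
hand.command_gripper(0,force=20)
turn(np.radians(a)+FX-2*np.pi, FR-np.radians(72), z=140, off=16.8)
hand.command_gripper(45)
bot.move_pose([*own(-130,0),300-ZO],RT); bot.dwell(0.1)
s=psnap("wrist","wT15"); crop(s["image"],110,0,510,200,2,"wT15_z");print(read_t())
```

```text
96.5 179.4
end force [0.40160976 0.17538094 0.14446438]
82.575
```

View pics/wT15_z.png

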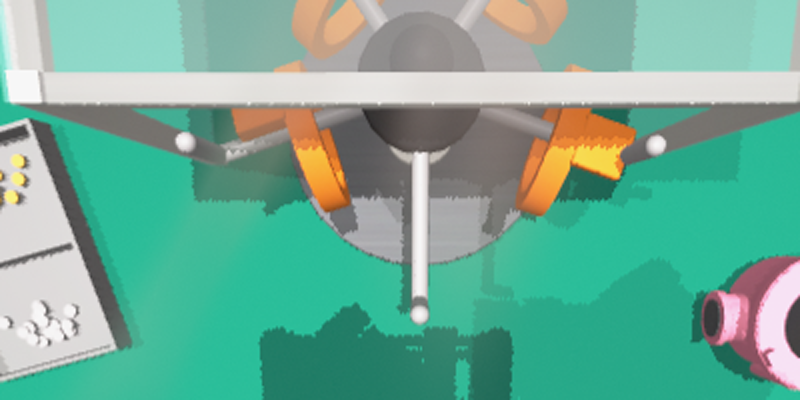

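Run:
```python
from h import *
ok=pick_ring((616.3,-308.9),-37)
if ok:
    q=over_prong(own(-95.5,1)); 
    if read_width()>15:
        hit=bot.move_linear([*q,182-ZO],speed=80,force_limit=6); print("hit",hit,read_width(),read_t())
s=psnap("scene","sP6"); crop(s["image"],375,85,445,150,11,"sP6_zz")
```

```text
pick hit False width 21.452031560210198 z 48.20826715767858
lift width 21.34687712334671
arrive width 21.61114120116041
hit False 22.108256871705812 90.7417
```

View pics/sP6_zz.png

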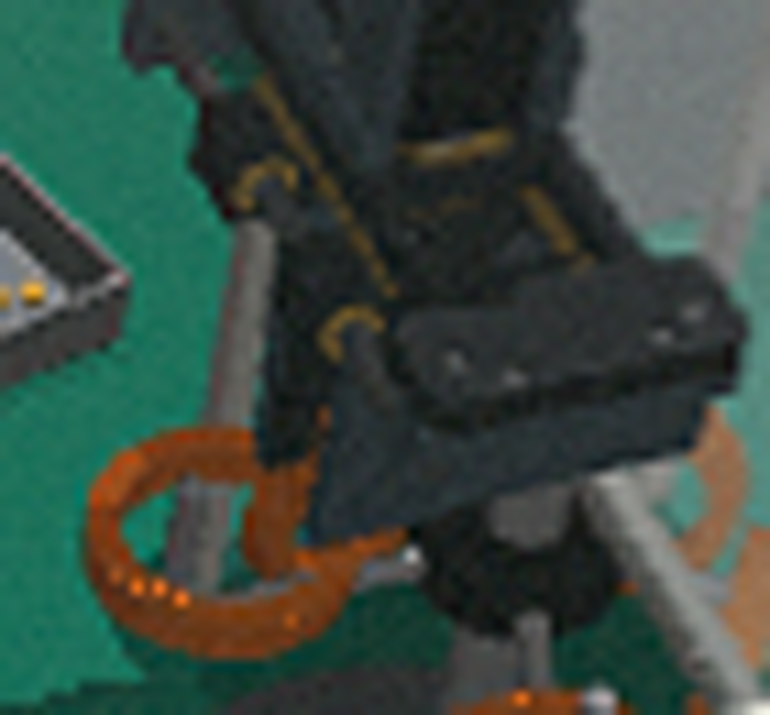

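View pics/sP6.png

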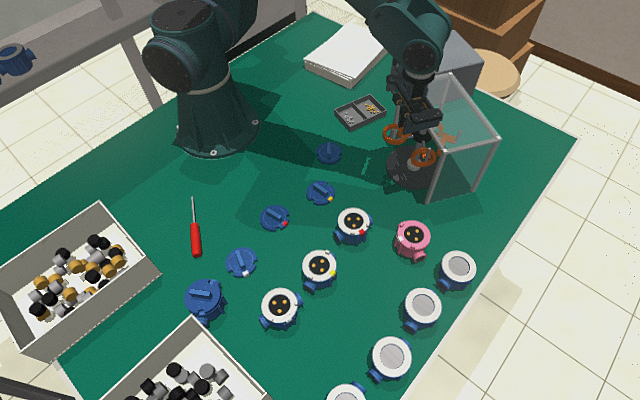

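Run:
```python
from h import *
q=read_ee_pos()[:2]
hand.command_gripper(45); bot.dwell(0.4)
bot.move_linear([*q,262-ZO],speed=200)
bot.move_linear([*own(-130,0),290-ZO],speed=250); bot.dwell(0.1)
s=psnap("wrist","wT16"); crop(s["image"],110,0,510,200,2,"wT16_z")
bot.move_pose([505,-120,215],down(np.pi/2)); bot.dwell(0.15)
s=psnap("wrist","wC"); print(read_t(),read_joints())
```

```text
95.4083 [-2.77866800e-01  5.20644938e-02  2.07811695e+00 -2.65046042e-06
  1.01136469e+00 -1.84878805e+00]
```

View pics/wT16_z.png

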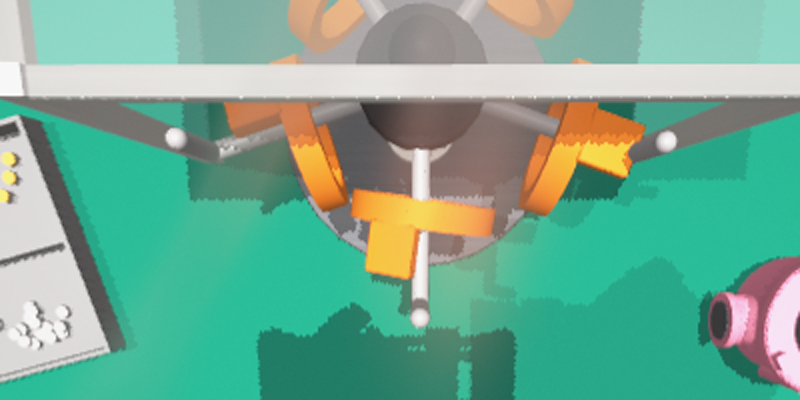

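View pics/wC.png

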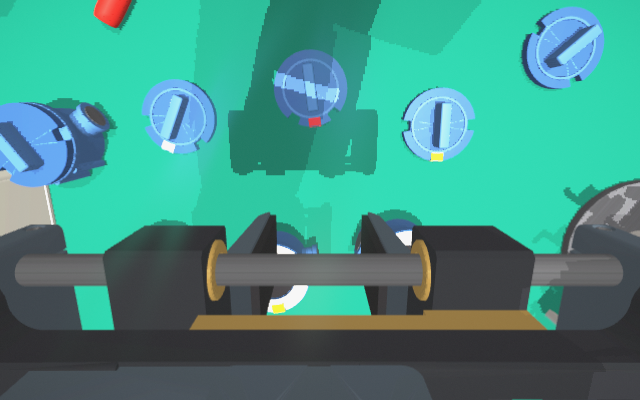

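```bash
cat >> h.py <<'E'
def cover(s,guess,dab):
    im=s["image"]; hsv=cv2.cvtColor(im,cv2.COLOR_BGR2HSV)
    g=(hsv[...,0]>60)&(hsv[...,0]<97)&(hsv[...,1]>70)
    fg=(~g).astype(np.uint8)*255
    c=proj(s,[*guess,10]); e=proj(s,[guess[0]+42,guess[1],10]); rp=np.linalg.norm(e-c)
    m=np.zeros_like(fg); cv2.circle(m,tuple(int(q) for q in c),int(rp*1.35),255,-1)
    fg=cv2.morphologyEx(cv2.bitwise_and(fg,m),cv2.MORPH_OPEN,np.ones((3,3),np.uint8))
    cs,_=cv2.findContours(fg,cv2.RETR_EXTERNAL,cv2.CHAIN_APPROX_NONE)
    cn=max(cs,key=cv2.contourArea)[:,0,:].astype(float)
    cam=np.array(s["extrinsics"])[:2,3]; g0=np.array(guess,float)
    for _ in range(3):
        P=[]
        for u,v in cn:
            q=onplane(s,u,v,10)[:2]
            far=np.dot(q-g0,q-cam)>0 
            P.append(q if far else onplane(s,u,v,0)[:2])
        P=np.array(P); f=lambda p: np.hypot(P[:,0]-p[0],P[:,1]-p[1])-p[2]
        r=least_squares(f,[*g0,42],loss="cauchy",f_scale=0.6); g0=r.x[:2]
    d=onplane(s,*dab,10)[:2]-g0
    return r.x, np.median(np.abs(f(r.x))), np.degrees(np.arctan2(d[1],d[0])), np.hypot(*d)
E
python3 - <<'E'
from h import *
s=load("wC")
for n,c,d in (("b",(178,117),(168,146)),("c",(311,87),(314.5,122)),("a",(438,124),(436.5,156))):
    g=onplane(s,*c,10)[:2]; print(n,np.round(g,1),*cover(s,g,d))
im=s["image"]; t=[cv2.resize(im[v-42:v+42,u-42:u+42],None,fx=3.1,fy=3.1,interpolation=cv2.INTER_CUBIC) for u,v in ((178,117),(311,87),(438,124))]
cv2.imwrite("pics/wC_z.png",np.hstack(t))
bot.move_pose([560,-167,215],down(-np.pi/2)); bot.dwell(0.15)
A=psnap("wrist","wA3"); print(read_t())
for n,g in dict(c=(603,-19),a=(619,-173),b=(616,-309)).items(): print(n,*mouth(A,g))
crop(A["image"],110,60,530,190,1.9,"wA3_z")
E
```

```text
b [ 438.9 -283.3] [ 438.72171477 -283.59137011   41.38307085] 0.37370589646532437 -24.050510189105907 36.93316803794717
c [ 405.6 -127.9] [ 407.33213681 -128.91117232   41.5049677 ] 0.3501704940560053 7.455495841587914 37.62808128746533
a [447.1  20.8] [448.10838533  21.65109996  41.27055541] 0.7500199937545204 0.8627012113936255 36.49742630919453
98.2167
c [603.30163998 -19.8770515   43.26646936] 0.6895491930067479
a [ 618.70210293 -173.14564858   41.93326358] 0.2635552597311559
b [ 616.0108234  -309.28778121   41.82441174] 0.2919095391428712
```

View pics/wC_z.png

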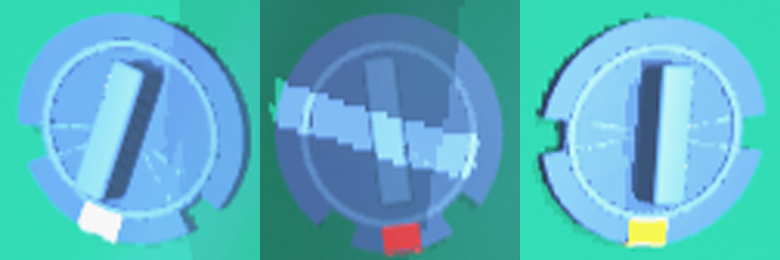

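View pics/wA3_z.png

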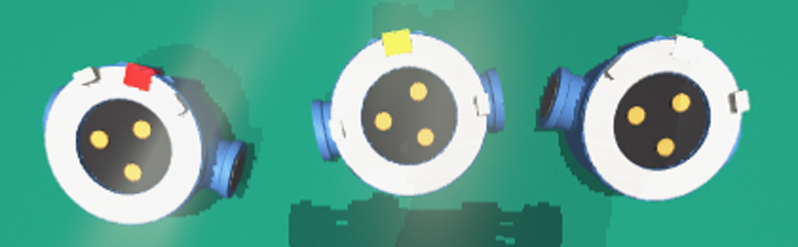

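Run:
```python
from h import *
A=load("wA3"); B=load("wB")
for n,g in dict(c=(603,-19),a=(619,-173),b=(616,-309)).items():
    hsv=cv2.cvtColor(A["image"],cv2.COLOR_BGR2HSV)
    w=((hsv[...,2]>170)&(hsv[...,1]<60)).astype(np.uint8)*255   # white face
    c=proj(A,[*g,62]); m=np.zeros_like(w); cv2.circle(m,tuple(int(q) for q in c),36,255,-1)
    d=cv2.bitwise_and(255-w,m)
    m2=np.zeros_like(w); cv2.circle(m2,tuple(int(q) for q in c),33,255,-1); d=cv2.bitwise_and(d,m2)
    cs,_=cv2.findContours(d,cv2.RETR_EXTERNAL,cv2.CHAIN_APPROX_NONE); cn=max(cs,key=cv2.contourArea)[:,0,:]
    P=np.array([onplane(A,u,v,62)[:2] for u,v in cn]); f=lambda p: np.hypot(P[:,0]-p[0],P[:,1]-p[1])-p[2]
    r=least_squares(f,[*g,26],loss="cauchy",f_scale=.5); print(n,r.x,np.median(abs(f(r.x))))
for p,y in (((407.3,-128.9),7.5),((448.1,21.6),0.9),((438.7,-283.6),-24)):
    for z in (-16.5,60): print(ik([*p,z],down(np.radians(y-90))))
```

```text
c [602.72676546 -18.11103852  25.21661803] 0.18156582493576146
a [ 618.80024474 -173.01184537   25.35392242] 0.21866167416084892
b [ 615.93110477 -309.02124259   25.46990299] 0.1942814692439292
[-3.61068494e-01  3.44522736e-01  2.31995919e+00 -4.44089210e-16
  4.77110724e-01  1.07882814e+00]
[-3.61068494e-01  1.65939872e-01  2.31955270e+00 -4.44089210e-16
  6.56100086e-01  1.07882814e+00]
[-3.79415209e-03  3.67119102e-01  2.27969788e+00 -4.44089210e-16
  4.94775673e-01  1.55129421e+00]
[-3.79415209e-03  1.97035973e-01  2.27930780e+00 -4.44089210e-16
  6.65248880e-01  1.55129421e+00]
[-6.18497274e-01  4.45092812e-01  2.13834223e+00 -4.44089210e-16
  5.58157613e-01  1.37117807e+00]
[-6.18497274e-01  2.98978395e-01  2.13799660e+00 -4.44089210e-16
  7.04617662e-01  1.37117807e+00]
```

```bash
cat >> h.py <<'E'
def pick_cover(c,yaw,name):
    R=down(np.radians(yaw-90)); hand.command_gripper(40)
    bot.move_pose([*c,110],R)
    bot.move_linear([*c,45-ZO],speed=250,force_limit=15)
    hit=bot.move_linear([*c,12.5-ZO],speed=60,force_limit=8)
    hand.command_gripper(0,force=45); print("pick",hit,read_width(),read_ee_pos())
    e=read_ee_pos()
    bot.move_linear([*c,60-ZO],speed=120)
    bot.move_linear([*c,190-ZO],speed=300); bot.dwell(0.1)
    s=psnap("wrist",name); print("lift",read_width(),read_t())
    return s
def inhand(s,u,v,yaw,dz=-2.5):
    """tool-frame xy of pixel on cover top plane (tip z + dz)"""
    e=read_ee_pos(); p=onplane(s,u,v,e[2]+ZO+dz)-e
    y=np.radians(yaw); return np.array([np.cos(y)*p[0]+np.sin(y)*p[1], np.sin(y)*p[0]-np.cos(y)*p[1]])
E
python3 - <<'E'
from h import *
s=pick_cover((448.1,21.6),0.9,"wHa"); crop(s["image"],220,100,420,240,3.5,"wHa_z")
E
```

```text
pick False 12.073273814108065 [448.20211941  21.58495162 -15.84816526]
lift 11.579252176701232 102.525
```

View pics/wHa_z.png

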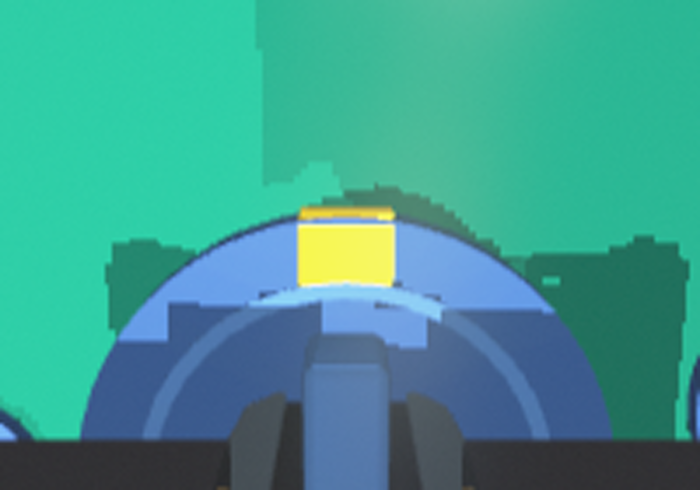

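Run:
```python
from h import *
s=load("wHa"); 
print(inhand(s,220+347/3.5,100+221/3.5,0.9), inhand(s,220+346/3.5,100+283/3.5,0.9),read_width())
# edge fit on arc
hsv=cv2.cvtColor(s["image"],cv2.COLOR_BGR2HSV)
m=(((hsv[...,0]>100)&(hsv[...,0]<130)&(hsv[...,1]>60)&(hsv[...,2]>80))|((hsv[...,0]>24)&(hsv[...,0]<35)&(hsv[...,2]>225))).astype(np.uint8)*255
m[225:]=0; m[:,:225]=0; m[:,415:]=0
cs,_=cv2.findContours(m,cv2.RETR_EXTERNAL,cv2.CHAIN_APPROX_NONE); cn=max(cs,key=cv2.contourArea)[:,0,:]
cn=cn[cn[:,1]<215]
P=np.array([inhand(s,u,v,0.9) for u,v in cn]); P=P[np.hypot(*P.T)>36]
f=lambda p: np.hypot(P[:,0]-p[0],P[:,1]-p[1])-42
r=least_squares(f,[0,0],loss="cauchy",f_scale=.5); print(r.x,np.median(abs(f(r.x))),len(P))
```

```text
[41.2079119 -0.2039064] [31.86720508 -0.35771246] 11.579252176701232
[ 0.08033092 -0.62765873] 0.2765569949594706 191
```

```bash
cat >> h.py <<'E'
def lower(c,yaw,ztop=62,fl=10):
    R=down(np.radians(yaw-90))
    bot.move_pose([*c,160],R); print("w",read_width())
    bot.move_linear([*c,ztop],speed=200,force_limit=15)
    hit=bot.move_linear([*c,44.5],speed=25,force_limit=fl)
    print("hit",hit,read_ee_pos(),"F",np.round(read_wrist_force(),1),"M",np.round(read_moment(),2),"w",read_width(),read_t())
E
python3 - <<'E'
from h import *
lower((618.8,-173.1),9.4)
E
```

```text
w 11.897103784082807
hit True [ 618.64615334 -173.06475724   46.09414712] F [-1.4  1.2  6.6] M [ 0.02  0.36 -0.01] w 11.542004991304688 104.8
```

Run:
```python
from h import *
hand.command_gripper(40); bot.dwell(0.1)
e=read_ee_pos(); bot.move_linear([e[0],e[1],150],speed=250)
d=np.array([np.cos(np.radians(9.4)),np.sin(np.radians(9.4))])
bot.move_linear([e[0]-60*d[0],e[1]-60*d[1],160],speed=250); bot.dwell(.1)
s=psnap("wrist","wSa"); crop(s["image"],220,40,420,220,3.5,"wSa_z")
bot.move_pose([505,-200,190],down(np.pi/2)); bot.dwell(0.15)
s=psnap("wrist","wC2"); print(read_t())
```

```text
109.3917
```

View pics/wSa_z.png

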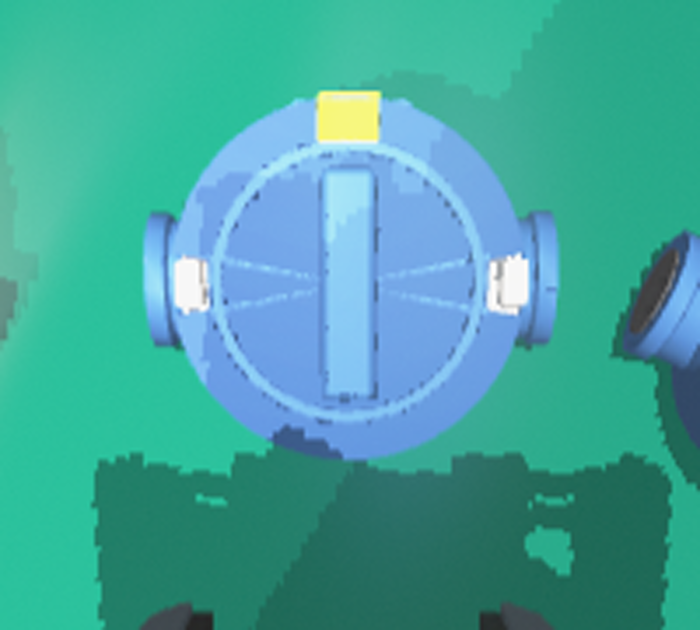

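View pics/wC2.png

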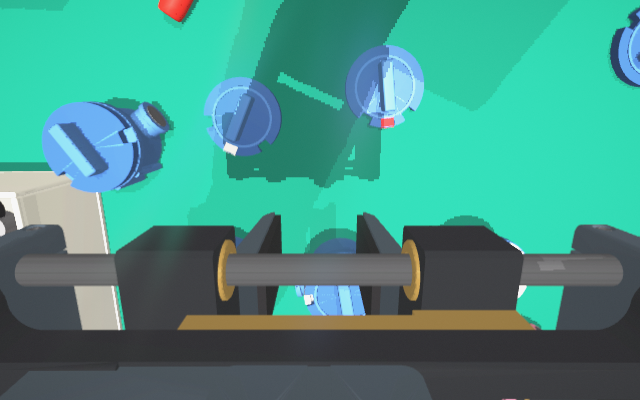

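Run:
```python
from h import *
s=load("wC2")
res={}
for n,c,d in (("b",(243,117),(231,148.5)),("c",(386,84),(387.5,123))):
    g=onplane(s,*c,10)[:2]; r=cover(s,g,d); print(n,*r); res[n]=r
x=res["b"][0]
if np.hypot(x[0]-438.7,x[1]+283.6)<4:
    c=((x[0]+438.7)/2,(x[1]-283.6)/2); yaw=(res["b"][2]-24.05)/2; print("pick",c,yaw)
    s=pick_cover(c,yaw,"wHb"); crop(s["image"],220,100,420,240,3.5,"wHb_z"); print(yaw)
```

```text
b [ 438.74276303 -283.41559517   41.47088097] 0.31713420761946765 -22.43861726110241 36.92846927155414
c [ 407.33635204 -128.98484184   41.52920576] 0.3181443458542752 8.111135042784861 38.22880339433676
pick (np.float64(438.7213815146904), np.float64(-283.5077975867322)) -23.244308630551206
pick False 11.958406029098606 [ 438.81355019 -283.56757574  -15.82466707]
lift 11.598112169201217 115.4667
-23.244308630551206
```

View pics/wHb_z.png

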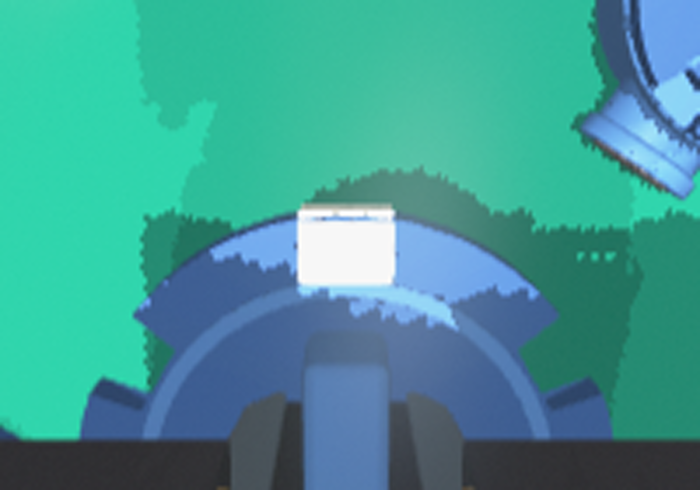

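Run:
```python
from h import *
lower((616.1,-309.0),-14.6)
```

```text
w 11.830292720374988
hit True [ 616.01518967 -308.93715438   46.12949069] F [-0.7  1.   6.1] M [0.03 0.37 0.03] w 11.621628947326256 117.475
```

Seated (46.1). Release, look, and measure cover c again.

Run:
```python
from h import *
hand.command_gripper(40); bot.dwell(0.1)
e=read_ee_pos(); bot.move_linear([e[0],e[1],150],speed=250)
y=np.radians(-14.6); d=np.array([np.cos(y),np.sin(y)])
bot.move_linear([e[0]-60*d[0],e[1]-60*d[1],160],speed=250); bot.dwell(.1)
s=psnap("wrist","wSb"); crop(s["image"],220,40,420,220,3.5,"wSb_z")
bot.move_pose([465,-128,190],down(np.pi/2)); bot.dwell(0.15)
s=psnap("wrist","wC3"); print(read_t())
```

```text
122.1833
```

View pics/wSb_z.png

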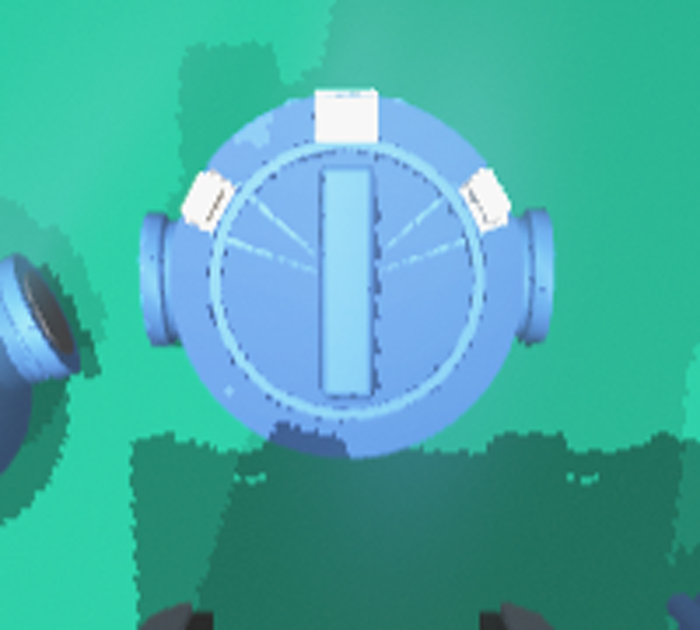

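View pics/wC3.png

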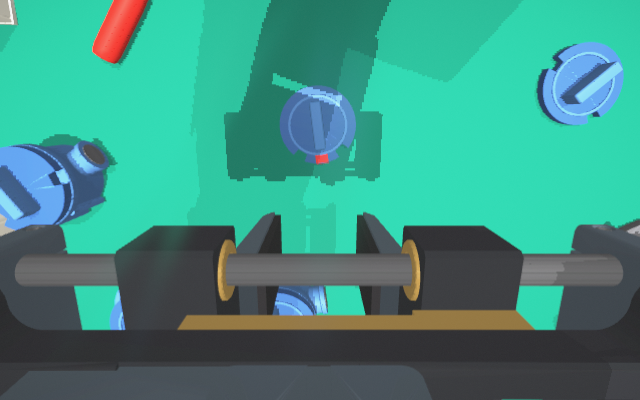

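Run:
```python
from h import *
s=load("wC3"); g=onplane(s,318,124,10)[:2]; r=cover(s,g,(321.5,158)); print(*r)
c=(r[0][0],r[0][1]); yaw=7.8
if np.hypot(c[0]-407.3,c[1]+128.9)<4:
    s=pick_cover(c,yaw,"wHc"); crop(s["image"],220,100,420,240,3.5,"wHc_z")
```

```text
[ 407.30968574 -128.92400011   41.55718835] 0.36911072286129 7.386604831254304 36.6363882020205
pick False 12.068527480471461 [ 407.4721324  -128.99328966  -15.83683216]
lift 12.054592924846643 127.95
```

View pics/wHc_z.png

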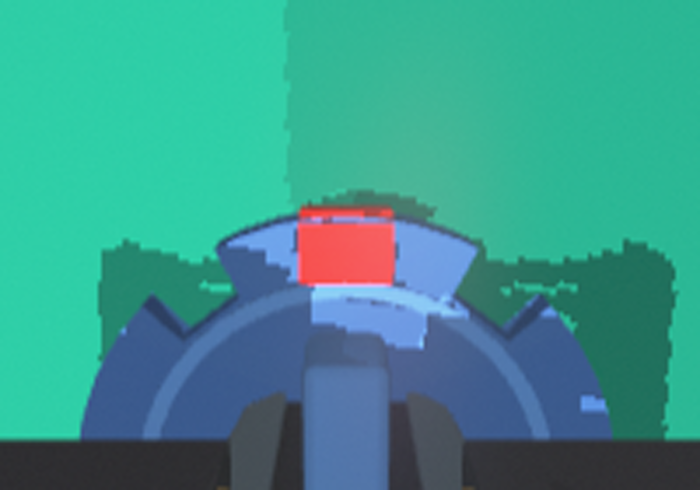

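Run:
```python
from h import *
lower((602.8,-18.6),-17.0)
```

```text
w 11.590581258016089
hit True [602.68347014 -18.55433808  46.12937774] F [-1.6 -0.4  6.1] M [-0.02  0.46 -0.01] w 11.466077619844414 130.1083
```

Run:
```python
from h import *
hand.command_gripper(40); bot.dwell(0.1)
e=read_ee_pos(); bot.move_linear([e[0],e[1],150],speed=250)
y=np.radians(-17); d=np.array([np.cos(y),np.sin(y)])
bot.move_linear([e[0]-60*d[0],e[1]-60*d[1],160],speed=250); bot.dwell(.1)
s=psnap("wrist","wSc"); crop(s["image"],220,40,420,220,3.5,"wSc_z")
bot.move_linear([470,-60,330],speed=300)
bot.dwell(.2)
psnap("scene","sF"); psnap("top","tF"); print(read_t())
t=load("tF")["image"]; crop(t,140,80,460,270,2.5,"tF_z")
```

```text
133.025
```

View pics/wSc_z.png

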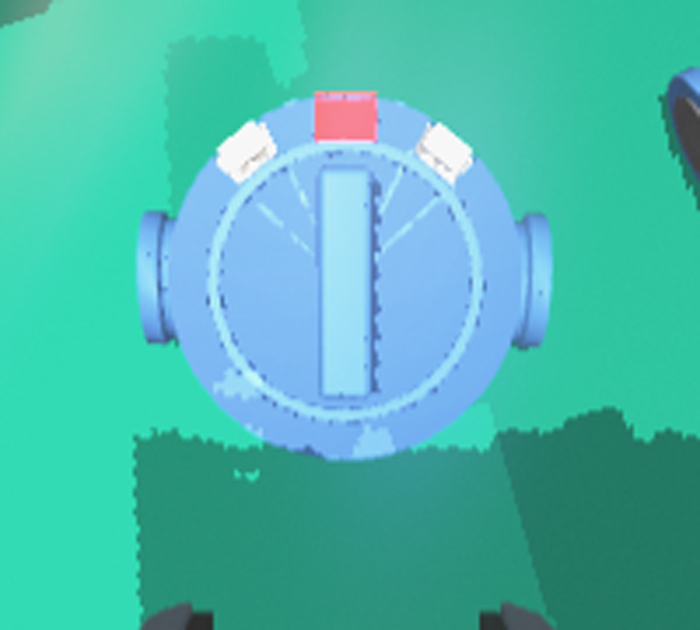

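View pics/sF.png

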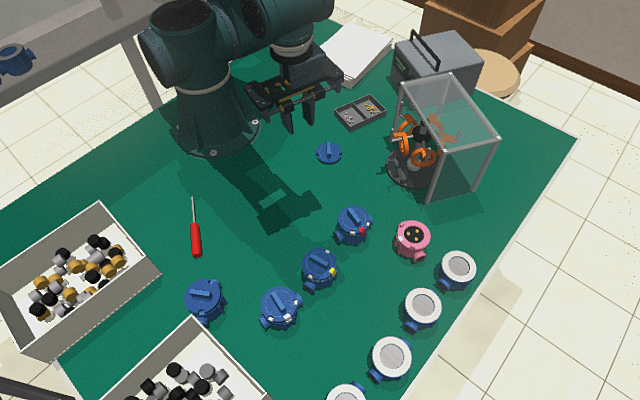

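View pics/tF_z.png

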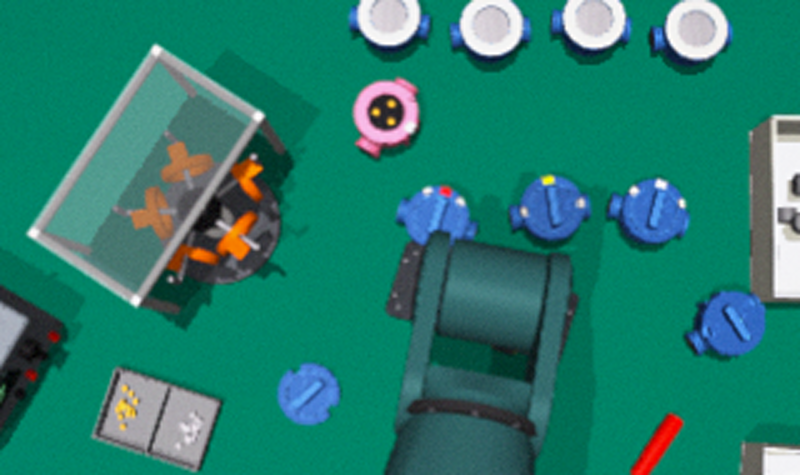

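Run:
```python
from h import *
print(np.abs(read_qvel()).max(), read_wrist_force()); close_job(); print(read_t())
```

```text
0.007437377329032004 [-1.09818832  0.25001431  0.40925318]
the job is handed in; nothing more can be done
the job is handed in; nothing more can be done
```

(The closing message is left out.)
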